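Pack the rolling pins into their V-rest travel case

ROBOT

A 6-joint arm with a two-finger parallel gripper is mounted at the origin on the work surface. World frame = base frame: x ahead of the robot, y to its left, z up, the work surface at z = 0. Lengths are in mm, angles in rad, forces in N, time in s.
With the tool pointing down it reaches from about 350 to 775 mm from the base axis. Payload 7.3 kg.
Tool frame: the origin (TCP) lies between the finger pads; the fingertips stand tcp_to_tips ahead of it and the grasp point (between the pads) lies 5 mm behind it (tcp_to_tips is the distance from the TCP to the fingertips, in mm); z points along the fingers, x is the direction in which the jaws open and shut, and the axes are right-handed (so a half turn about z gives the same grasp; the last joint's range is limited). The gripper opens to 92 mm and grips with 3 to 60 N. Pads are 19 mm wide; open, the fingers measure 130 mm over their backs; the gripper's body (75 mm by 190 mm) begins 47 mm behind the grasp point.
Start: joints at [1.07, 0.342, 1.524, -0, 1.275, -0.146], TCP at [182.372, 492.325, 240.741] pointing down, gripper open.
Joint ranges: [-2.53, 2.53], [-0.77, 2.02], [0.04, 2.7], [-1, 4.14], [0.28, 2.66], [-3.11, 3.11]. Speed limits (rad/s): [2.57, 2.57, 3.14, 3.14, 3.14, 3.14].

INTERFACE

Orientations are given as [roll, pitch, yaw] about the fixed x, y, z axes, in that order (R = Rz(yaw) Ry(pitch) Rx(roll)).
In Python, from plant import * gives the robot as it stands.
- The arm moves only by the tool drive_tool, never from a script. Its argument "deltas" is a list of rows, each an object of numbers: "hand": the gripper's target within -1 to 1 (shut at 1, half-way at 0, fully open at -1); "tx", "ty", "tz": the shift along the tool's x, y, z each as a share of 4 cm, from -1 to 1; "wx", "wy", "wz": the turn, a rotation vector about the tool's x, y, z each as a share of 5 degrees, from -1 to 1. In form: [{"hand": .., "tx": .., "ty": .., "tz": .., "wx": .., "wy": .., "wz": ..}, ...]. A call has 1 to 20 rows; each row shifts and turns the commanded pose from where the row before left it, along the tool's axes as they then stand; what a row does not reach is not made up. A row lasts 1/12 s, in which the tool goes at most 41.7 mm and 7.16 degrees, less where a joint would pass 70% of its speed; a pose out of reach is approached as far as the arm can. A call with a number of a shift or a turn outside -1 to 1 is refused whole. A call with a gripper value outside its range is refused whole. The fingers move at their own pace and stop on an object; the grip force is fixed at half the most. Time passes only in rows, so rows that do not move let the fingers close. It gives the time, the measured TCP pose, the force and the opening at its end, in the units of the state.
- get_obs(): the state, without advancing time (a new reading comes with each control period).
- capture(name): name is "side" or "top" or "wrist"; returns the picture (420x560x3 uint8, red, green, blue); there is no depth.
- camera_model(name): a dict with "fx", "fy", "cx", "cy" (pixels), "D" ([k1, k2, p1, p2, k3] as OpenCV has them; the pictures are not rectified), "rvec" (rotation vector, rad) and "tvec" (3), from world to camera coordinates, as OpenCV has them. Camera axes: x right, y down, z forward; pixel columns grow to the right and rows downward; lengths in mm; the calibration is good to about 2 mm. A picture is of the moment at which its call begins: read the wrist's pose just before it. camera_model takes no time and is no camera call; for the wrist camera it gives the pose at the moment of the call.
- close_job(): hands the job in, once; it reports no verdict.
The state is a dict: "time": time; "joint_positions": joint angles; "dq": joint speeds; "tau": joint torques, N m; "tool_pos": TCP position; "tcp_rot": TCP orientation; "contact_force": force on the tool from outside, world axes, zero at the start; "moment": the same for the moment, N m; "grip_width": finger opening in mm.
Only numpy, scipy, OpenCV 4.12 (cv2) and the standard library are available. Lean on these libraries where they do the work, as an engineer would, in place of code of your own. Each camera call takes 0.05 s, during which the arm holds its last target.

TASK

Pack every rolling pin lying on the steel table into the aluminium travel case: swing the lid up past its balance point until it stays open by itself, raise the hold-down bail, and seat each pin squarely in a pair of V-rests of its own. Once all the pins are seated, with the lid still open, swing the bail back down so that its bar lies on the pins, then close the lid fully. Leave the other things on the table where they are.

Things in the scene. Friction and masses are not known exactly. Their poses are not given: they have to be found in the camera images.
- case: Aluminium case fixed on the table, 280 (x) by 216 (y) mm, walls 4 mm thick, 55 mm high, floor 6 mm. Origin centre of underside, z up. Lid hinge on its +y rim, lid handle on its -y side. Inside: three pairs of white 90 degree V-rests, at x = -80, 0, 80 mm; each pair has a 16 mm thick rest at y = -55 and +55 mm, V bottom 20 and top 44 mm above the table. A pin lies along y, in any pair.
- rest0 (a point): Where the centre of a pin lies when seated in the pair of V-rests at case x = -80 mm, y = 0: 48 mm above the table. Axes as the case's: the pin's axis goes along y.
- rest1 (a point): Where the centre of a pin lies when seated in the pair of V-rests at case x = 0 mm, y = 0: 48 mm above the table. Axes as the case's: the pin's axis goes along y.
- rest2 (a point): Where the centre of a pin lies when seated in the pair of V-rests at case x = +80 mm, y = 0: 48 mm above the table. Axes as the case's: the pin's axis goes along y.
- pin0_mid (a point): Beech rolling pin (two or three are present, all alike), 160 mm long, 0.19 kg: round barrel 40 mm in diameter, 136 mm long, with a dark hexagonal anti-roll collar (41 mm across flats, 47 mm across corners, 12 mm long) at each end; it does not roll on the table. The point is its centre, 20.5 mm above the table when lying there; x is its axis, ends alike.
- pin1_mid (a point): Beech rolling pin (two or three are present, all alike), 160 mm long, 0.19 kg: round barrel 40 mm in diameter, 136 mm long, with a dark hexagonal anti-roll collar (41 mm across flats, 47 mm across corners, 12 mm long) at each end; it does not roll on the table. The point is its centre, 20.5 mm above the table when lying there; x is its axis, ends alike.
- pin2_mid (a point): Beech rolling pin (two or three are present, all alike), 160 mm long, 0.19 kg: round barrel 40 mm in diameter, 136 mm long, with a dark hexagonal anti-roll collar (41 mm across flats, 47 mm across corners, 12 mm long) at each end; it does not roll on the table. The point is its centre, 20.5 mm above the table when lying there; x is its axis, ends alike.
- lid (a joint): Lid, a shell 280 x 216 x 68 mm, 0.8 kg, its top 123 mm above the table when shut. 0 = closed, 1.85 rad = fully open at a stop; the handle swings up and over towards the case's +y. Spring hinges: below about 0.85 rad it falls shut, above that it swings open on its own and stays; moving it takes under 5 N at the handle.
- lid_handle (a point): Centre of the lid's handle: a round black bar 14 mm thick, 110 mm long along the case's x, on two posts at x = -50 and +50 mm, 45 mm off the lid's -y face, in the plane of the lid's top (115 mm above the table when shut, at case y = -153 mm).
- lid_hinge (a point): Middle of the lid's hinge line, which runs along the case's x, 55 mm above the table at case y = +108 mm. The handle's bar is 261 mm before and 60 mm above it when shut (268 mm radius).
- bail (a joint): Hold-down bail: a U of 10 mm steel rod, 234 mm wide, two 92 mm arms hinged inside the case's -y wall, 0.25 kg. 0 = down: its cross bar, along the case's x, lies over the middle of the rests and bears on seated pins (reads up to about 0.02 then). 1.75 rad = raised at a stop, leaning out over the -y wall, where it stays; below 1.3 rad it falls down. Starts down, under the shut lid.
- bail_knob (a point): Centre of the bail's knob: a black cylinder along the case's x, 22 mm in diameter, 24 mm long, on a stem 28 mm off the middle of the cross bar (above it when down, 100 mm above the table; on its -y side when raised). Can be gripped by its ends, fingers closing along x; it then turns in the grip as the bail swings.
- bail_hinge (a point): Middle of the bail's hinge line, along the case's x, 72 mm above the table at case y = -92 mm.
- cutter: Bystander, to be left alone. Plain steel ring cutter, 54 mm across, 28 mm high; origin under its centre.
- nozzle: Bystander, to be left alone. Steel icing nozzle, a cone 28 mm across and 40 mm high; origin under its centre.
- measure: Bystander, to be left alone. Aluminium cup, 72 mm across, 70 mm high; origin under its centre.
- pin0: The same pin as pin0_mid (same origin and axes).
- pin1: The same pin as pin1_mid (same origin and axes).
- pin2: The same pin as pin2_mid (same origin and axes).
Not all that is in view belongs to the job. What is shaped like the pin1 but green is not meant. Leave any orange look-alike of the pin0 alone.

How it is judged:
By the outcome, as a careful person would: the job done as asked, in the order asked, and still so for the second after the job is handed in, with the robot touching nothing.
Of pin0, pin1, pin2 only 2 to 3 are there at a start; the rules pass over those that are not, and their reading is None.
At some moment in a run one of pin0, pin1, pin2 may be knocked a few centimetres aside while the robot is not near it.
Once in a run the grip may slacken for a moment while it holds something.
It also fails if it takes over 210 s, if anything falls off the work surface, if the arm or the gripper's body presses on something with over 40 N, if the wrist force passes 120 N, or if a joint passes its speed limit or range.

## Working session

There is one attempt and no reset: what is moved stays moved. The work goes in short steps, Python scripts to look and compute and a tool call to move; the robot and the scene stay as the last step left them, time stands still between calls to the robot, and variables do not carry over. Pictures are saved under pics/ and viewed, and the job is handed in when it is done.

Besides the shell and the picture viewer there is one more tool, called after "Request:" as a command line: name --argument value ..., lists and objects as JSON in quotes. drive_tool: Moves the arm, as the interface text tells. Its arguments: {"type":"object","properties":{"deltas":{"type":"array","items":{"type":"object","properties":{"hand":{"type":"number"},"tx":{"type":"number"},"ty":{"type":"number"},"tz":{"type":"number"},"wx":{"type":"number"},"wy":{"type":"number"},"wz":{"type":"number"}}}}},"required":["deltas"]}

```bash
ls; mkdir -p pics; python3 - <<'E'
from plant import *
import cv2
print(get_obs())
for n in("side","top","wrist"):
    m=camera_model(n);print(n,m)
    im=capture(n);cv2.imwrite(f"pics/{n}0.png",im[:,:,::-1])
E
```

```text
pics
{'time': 0.0, 'joint_positions': array([ 1.07001189e+00,  3.42740567e-01,  1.52501637e+00, -2.11308378e-05,
        1.27535906e+00, -1.45980852e-01]), 'dq': array([-0.00107255, -0.00010495,  0.00116661,  0.00057418,  0.00059537,
        0.00014957]), 'tau': array([-1.18357897e-03, -4.31240809e+01, -2.44220656e+01,  7.13118422e-02,
        5.60176594e-02, -8.52393305e-05]), 'tool_pos': array([182.18202056, 491.9772183 , 240.03589287]), 'tcp_rot': array([-3.14139105e+00,  1.51008578e-03,  1.21599906e+00]), 'contact_force': array([ 0.14292283, -0.47145918,  0.11513047]), 'moment': array([-0.0160365, -0.0191079,  0.0009458]), 'grip_width': 91.90182368324518}
side {'fx': 456.7429087285918, 'fy': 456.7429087285918, 'cx': 270.52143469472804, 'cy': 211.73625857542632, 'D': array([0.01966293, 0.        , 0.        , 0.        , 0.        ]), 'rvec': array([ 2.06343312,  0.77804149, -0.37414489]), 'tvec': array([-326.22147364, -140.8684712 , 1732.91517219])}
top {'fx': 458.9354364559676, 'fy': 458.9354364559676, 'cx': 283.00437038780893, 'cy': 214.05739317722262, 'D': array([-0.1012519,  0.       ,  0.       ,  0.       ,  0.       ]), 'rvec': array([ 2.17975791, -2.1734174 ,  0.14154271]), 'tvec': array([ -72.82929408,  492.94402874, 1437.59432765])}
wrist {'fx': 349.6860686633684, 'fy': 349.6860686633684, 'cx': 280.88953385614093, 'cy': 204.82063639083296, 'D': array([0.02635797, 0.        , 0.        , 0.        , 0.        ]), 'rvec': array([-2.39086515, -1.66307927, -0.22232444]), 'tvec': array([-523.20104973,  -33.13756699,  390.00874714])}
```

View pics/top0.png

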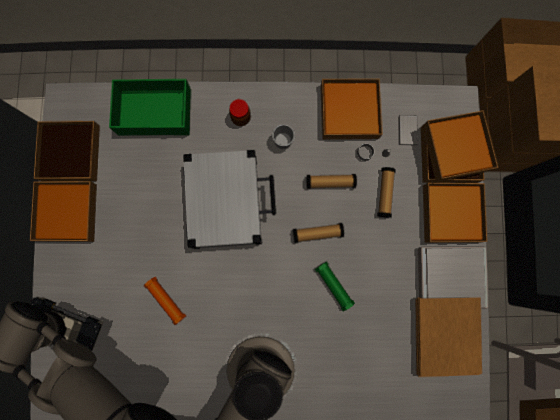

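View pics/side0.png

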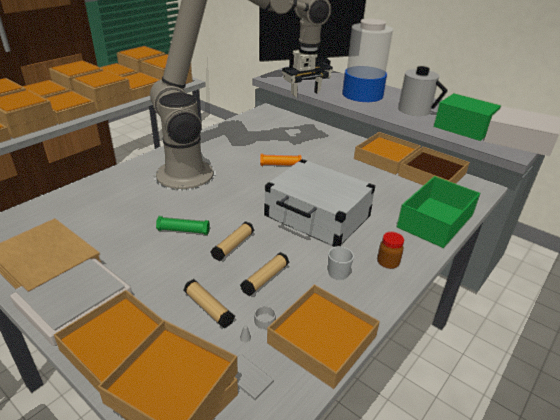

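View pics/wrist0.png

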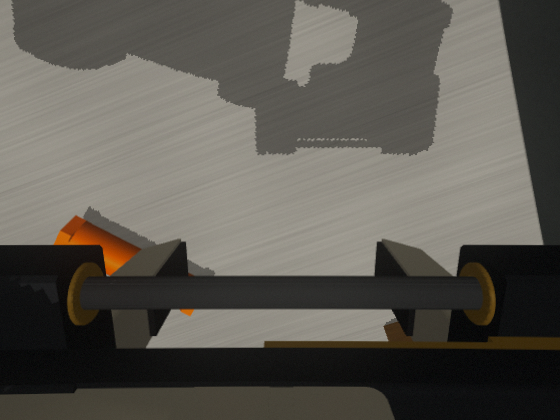

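Top picture: the robot base is at (262,365). The case is at (222,199), with its handle at (268,195) on the right, so the case's -y points to image right. The beech pins are at (331,181), (387,192) and (318,233). The look-alikes are green at (335,286) and orange at (165,301). I'll enlarge the view to pick points.

```bash
cat > h.py <<'E'
from plant import *
import numpy as np, cv2
from scipy.spatial.transform import Rotation as Ro
def cam(n):
    m=camera_model(n);K=np.array([[m['fx'],0,m['cx']],[0,m['fy'],m['cy']],[0,0,1.]])
    return K,np.array(m['D']),np.array(m['rvec']),np.array(m['tvec'])
def back(c,uv,z):
    K,D,r,t=c;R=cv2.Rodrigues(r)[0]
    p=cv2.undistortPoints(np.array(uv,float).reshape(-1,1,2),K,D).reshape(-1,2)
    o=-R.T@t;d=np.c_[p,np.ones(len(p))]@R
    return o+d*((z-o[2])/d[:,2])[:,None]
def proj(c,P):
    K,D,r,t=c
    return cv2.projectPoints(np.array(P,float).reshape(-1,3),r,t,K,D)[0].reshape(-1,2)
def crop(im,x0,y0,x1,y1,s,fn):
    c=cv2.resize(im[y0:y1,x0:x1],None,fx=s,fy=s,interpolation=cv2.INTER_CUBIC)
    cv2.imwrite("pics/"+fn,c[:,:,::-1])
E
python3 - <<'E'
from h import *
im=cv2.imread("pics/top0.png")[:,:,::-1]
crop(im,170,130,290,265,4,"c1.png")
crop(im,280,130,420,260,5,"c2.png")
# pin segmentation
hsv=cv2.cvtColor(np.ascontiguousarray(im),cv2.COLOR_RGB2HSV)
m=cv2.inRange(hsv,(8,50,60),(25,200,255));m[:, :285]=0;m[:150]=0;m[250:]=0;m[:,405:]=0
n,l,s,c=cv2.connectedComponentsWithStats(m)
C=cam("top");print("cam pos",-cv2.Rodrigues(C[2])[0].T@C[3])
for i in range(1,n):
    if s[i,4]>100:
        r=cv2.minAreaRect(np.argwhere(l==i)[:,::-1].astype(np.float32))
        b=cv2.boxPoints(r);w=back(C,b,20.5);print(s[i,4],r,back(C,[r[0]],20.5).round(1))
        e=[w[1]-w[0],w[2]-w[1]];e=max(e,key=np.linalg.norm);print(np.linalg.norm(e),np.degrees(np.arctan2(e[1],e[0])))
E
```

```text
cam pos [ 335.89717917  -38.87687166 1483.45443014]
468 ((386.9574279785156, 191.49635314941406), (11.386818885803223, 41.53342056274414), 4.899092674255371) [[ 569.2 -410.3   20.5]]
137.31778006888948 -6.255580525172843
502 ((331.5, 180.0), (12.0, 43.0), 90.0) [[ 605.7 -228.8   20.5]]
140.5554162413162 -89.53881588912196
543 ((318.5461730957031, 232.36924743652344), (13.02364730834961, 43.41215896606445), 82.87498474121094) [[ 435.4 -185.5   20.5]]
139.79192449099503 -82.70266842837336
```

View pics/c1.png

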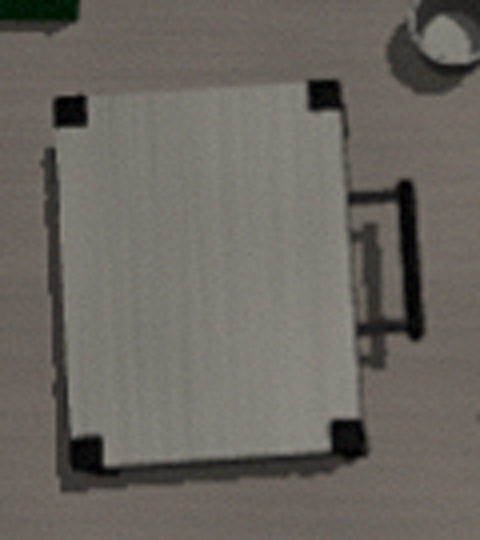

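View pics/c2.png

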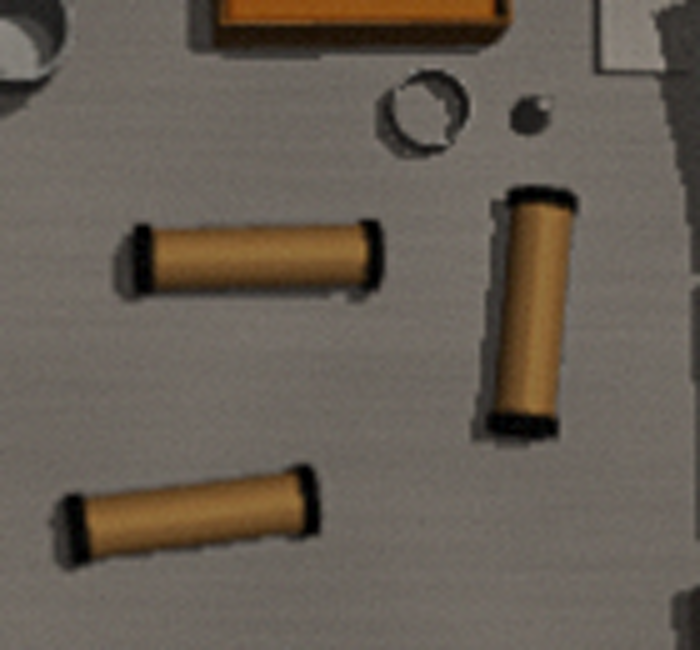

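All three candidates are beech with dark collars, so they match; the green and orange ones are out. Next, the case pose from the lid corners (z=123) and the handle (z=115).

```bash
python3 - <<'E'
from h import *
from scipy.optimize import least_squares
C=cam("top")
f=lambda p:np.array([170,130])+(np.array(p)+.5)/4-.5
uv=f([(55,97),(340,81),(366,455),(74,469),(406,183),(417,336)])
# case frame: -y to image right; +x = ? z up: y left(img)=world+y => x = world +x (image up)
M=np.array([(140,108,123),(140,-108,123),(-140,-108,123),(-140,108,123),(55,-153,115),(-55,-153,115.)])
def P(q):
    c,s=np.cos(q[2]),np.sin(q[2]);return np.c_[q[0]+c*M[:,0]-s*M[:,1],q[1]+s*M[:,0]+c*M[:,1],M[:,2]]
r=least_squares(lambda q:(proj(C,P(q))-uv).ravel(),[550,120,0],loss='soft_l1')
print(r.x,np.degrees(r.x[2]));print((proj(C,P(r.x))-uv).round(2))
S=cam("side");im=cv2.imread("pics/side0.png")
for p in proj(S,P(r.x)): cv2.circle(im,tuple(int(v) for v in p.round()),2,(0,0,255),-1)
for p in proj(S,[(605.7,-228.8,20.5),(435.4,-185.5,20.5),(569.2,-410.3,20.5)]): cv2.circle(im,tuple(int(v) for v in p.round()),2,(0,0,255),-1)
cv2.imwrite("pics/s1.png",cv2.resize(im[140:340,150:410],None,fx=3,fy=3))
q=r.x
for n,p in dict(handle=(0,-153),hinge=(0,108),r0=(-80,0),r1=(0,0),r2=(80,0)).items():
    c,s=np.cos(q[2]),np.sin(q[2]);x,y=q[0]+c*p[0]-s*p[1],q[1]+s*p[0]+c*p[1];print(n,x.round(1),y.round(1),np.hypot(x,y).round())
E
```

```text
[5.30992504e+02 1.14479125e+02 7.18185741e-02] 4.114901188640321
[[ 0.24  0.69]
 [ 0.1  -0.08]
 [-0.44 -1.3 ]
 [-0.22  0.12]
 [ 0.3   1.47]
 [ 0.01 -0.74]]
handle 542.0 -38.1 543.0
hinge 523.2 222.2 568.0
r0 451.2 108.7 464.0
r1 531.0 114.5 543.0
r2 610.8 120.2 623.0
```

View pics/s1.png

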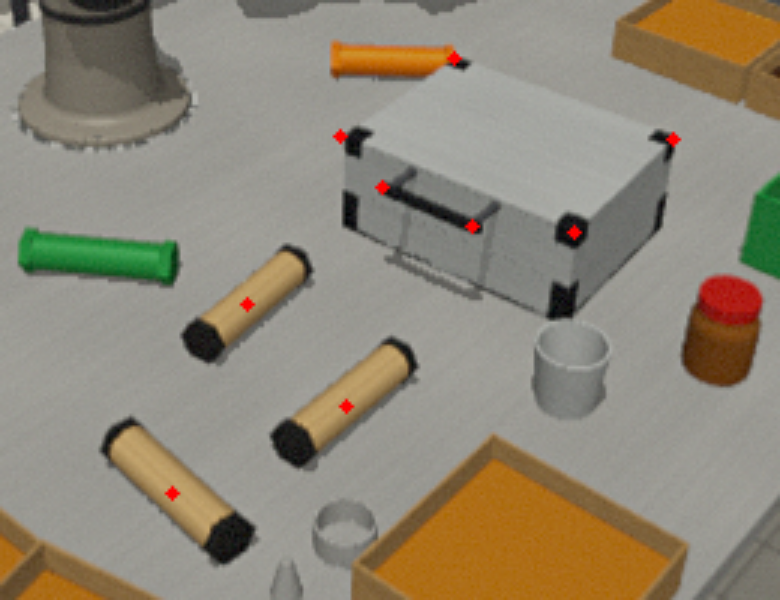

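```bash
cat >> h.py <<'E'
CX,CY,CA=531.0,114.5,0.072
import json,os
if os.path.exists('case.json'): CX,CY,CA=json.load(open('case.json'))
def c2w(x,y,z=0):
    c,s=np.cos(CA),np.sin(CA);return np.array([CX+c*x-s*y,CY+s*x+c*y,z])
def w2c(p):
    c,s=np.cos(CA),np.sin(CA);d=np.array(p)[:2]-[CX,CY];return np.array([c*d[0]+s*d[1],-s*d[0]+c*d[1],p[2]])
def Rot(e): return Ro.from_euler('xyz',e)
def down(yaw): return Rot([np.pi,0,yaw])
def plan(pos,R,fromR=None,frompos=None):
    o=get_obs();R0=Rot(o['tcp_rot']) if fromR is None else fromR
    p0=o['tool_pos'] if frompos is None else frompos
    rv=np.degrees((R0.inv()*R).as_rotvec())/5
    t=R.inv().apply(np.array(pos)-p0)/40
    print("from",np.round(p0,1),"rot rows total w:",rv.round(2),"then shift total t:",t.round(2),"rows",np.abs(t).max().round(1))
def st():
    o=get_obs();print("t%.2f"%o['time'],o['tool_pos'].round(1),o['tcp_rot'].round(3),"F",o['contact_force'].round(1),"w%.1f"%o['grip_width'],"q",o['joint_positions'].round(2))
E
python3 - <<'E'
from h import *
import plant
print([k for k in dir(plant) if not k.startswith('__')])
print(getattr(plant,'tcp_to_tips',None))
plan(c2w(0,-185,235),down(CA+np.pi/2))
E
```

```text
['Unreachable', 'camera_model', 'capture', 'close_job', 'get_obs', 'tcp_to_tips']
14.0
from [182.2 492.1 240.2] rot rows total w: [-0.    0.01 -4.89] then shift total t: [-14.67   8.02   0.13] rows 14.7
```

Request:
drive_tool --deltas '[{"hand": -1,"wz": -0.98},{"hand": -1,"wz": -0.98},{"hand": -1,"wz": -0.98},{"hand": -1,"wz": -0.98},{"hand": -1,"wz": -0.97},{"tx": -0.97,"ty": 0.53,"hand": -1},{"tx": -0.97,"ty": 0.53,"hand": -1},{"tx": -0.97,"ty": 0.53,"hand": -1},{"tx": -0.97,"ty": 0.53,"hand": -1},{"tx": -0.97,"ty": 0.53,"hand": -1},{"tx": -0.97,"ty": 0.53,"hand": -1},{"tx": -0.97,"ty": 0.53,"hand": -1},{"tx": -0.97,"ty": 0.53,"hand": -1},{"tx": -0.97,"ty": 0.53,"hand": -1},{"tx": -0.97,"ty": 0.53,"hand": -1},{"tx": -0.97,"ty": 0.53,"hand": -1},{"tx": -0.97,"ty": 0.53,"hand": -1},{"tx": -0.97,"ty": 0.53,"hand": -1},{"tx": -0.97,"ty": 0.53,"hand": -1},{"tx": -0.97,"ty": 0.53,"hand": 0.35}]'

```text
invalid input
```

Request:
drive_tool --deltas '[{"hand": 0.35},{"hand": 0.35},{"hand": 0.35},{"hand": 0.35}]'

```text
invalid input
```

```bash
python3 - <<'E'
from h import *
st();C=cam("wrist");im=capture("wrist");print("cam",-cv2.Rodrigues(C[2])[0].T@C[3])
b=im.copy()
for p in proj(C,[c2w(55,-153,115),c2w(-55,-153,115),c2w(140,-108,123),c2w(-140,-108,123)]): cv2.circle(b,tuple(int(v) for v in p.round()),3,(255,0,0),-1)
print(proj(C,[c2w(55,-153,115),c2w(-55,-153,115),c2w(140,-108,123),c2w(-140,-108,123)]))
cv2.imwrite("pics/w1.png",b[:,:,::-1])
E
```

```text
t0.15 [182.2 492.1 240.2] [-3.141e+00  1.000e-03  1.216e+00] F [0.4 0.  0.3] w91.8 q [ 1.07  0.34  1.52 -0.    1.28 -0.15]
cam [115.44264095 515.9039375  384.13407563]
[[ -18.74141896  677.33719867]
 [ -79.55198765  618.87094715]
 [  50.86742954  719.07576994]
 [-104.59225437  564.19664602]]
```

View pics/w1.png

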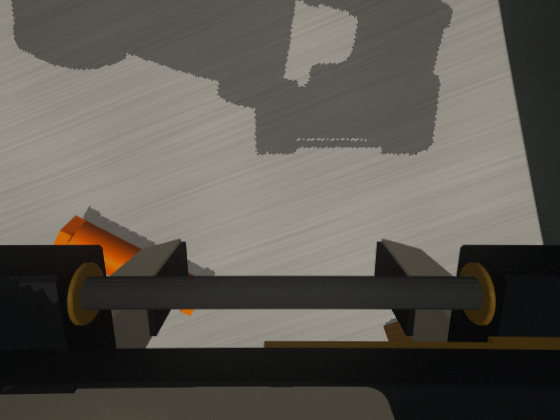

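The moves were refused, probably because every row needs all seven fields. The picture is unchanged.

Request:
drive_tool --deltas '[{"hand": -1,"tx": 0,"ty": 0,"tz": 0,"wx": 0,"wy": 0,"wz": -0.98},{"hand": -1,"tx": 0,"ty": 0,"tz": 0,"wx": 0,"wy": 0,"wz": -0.98},{"hand": -1,"tx": 0,"ty": 0,"tz": 0,"wx": 0,"wy": 0,"wz": -0.98},{"hand": -1,"tx": 0,"ty": 0,"tz": 0,"wx": 0,"wy": 0,"wz": -0.98},{"hand": -1,"tx": 0,"ty": 0,"tz": 0,"wx": 0,"wy": 0,"wz": -0.97},{"hand": -1,"tx": -0.97,"ty": 0.53,"tz": 0,"wx": 0,"wy": 0,"wz": 0},{"hand": -1,"tx": -0.97,"ty": 0.53,"tz": 0,"wx": 0,"wy": 0,"wz": 0},{"hand": -1,"tx": -0.97,"ty": 0.53,"tz": 0,"wx": 0,"wy": 0,"wz": 0},{"hand": -1,"tx": -0.97,"ty": 0.53,"tz": 0,"wx": 0,"wy": 0,"wz": 0},{"hand": -1,"tx": -0.97,"ty": 0.53,"tz": 0,"wx": 0,"wy": 0,"wz": 0},{"hand": -1,"tx": -0.97,"ty": 0.53,"tz": 0,"wx": 0,"wy": 0,"wz": 0},{"hand": -1,"tx": -0.97,"ty": 0.53,"tz": 0,"wx": 0,"wy": 0,"wz": 0},{"hand": -1,"tx": -0.97,"ty": 0.53,"tz": 0,"wx": 0,"wy": 0,"wz": 0},{"hand": -1,"tx": -0.97,"ty": 0.53,"tz": 0,"wx": 0,"wy": 0,"wz": 0},{"hand": -1,"tx": -0.97,"ty": 0.53,"tz": 0,"wx": 0,"wy": 0,"wz": 0},{"hand": -1,"tx": -0.97,"ty": 0.53,"tz": 0,"wx": 0,"wy": 0,"wz": 0},{"hand": -1,"tx": -0.97,"ty": 0.53,"tz": 0,"wx": 0,"wy": 0,"wz": 0},{"hand": -1,"tx": -0.97,"ty": 0.53,"tz": 0,"wx": 0,"wy": 0,"wz": 0},{"hand": -1,"tx": -0.97,"ty": 0.53,"tz": 0,"wx": 0,"wy": 0,"wz": 0},{"hand": 0.35,"tx": -0.97,"ty": 0.53,"tz": 0,"wx": 0,"wy": 0,"wz": 0}]'

```text
time: 1.87
tool_pos: [521.3, -35.3, 240.6]
tcp_rot: [-3.142, -0.0, 1.642]
contact_force: [1.2, -0.0, -0.4]
grip_width: 88.7
```

Request:
drive_tool --deltas '[{"hand": 0.35,"tx": 0,"ty": 0,"tz": 0,"wx": 0,"wy": 0,"wz": 0},{"hand": 0.35,"tx": 0,"ty": 0,"tz": 0,"wx": 0,"wy": 0,"wz": 0},{"hand": 0.35,"tx": 0,"ty": 0,"tz": 0,"wx": 0,"wy": 0,"wz": 0},{"hand": 0.35,"tx": 0,"ty": 0,"tz": 0,"wx": 0,"wy": 0,"wz": 0}]'

```text
time: 2.2
tool_pos: [520.0, -32.2, 240.7]
tcp_rot: [-3.141, -0.001, 1.644]
contact_force: [-0.2, 0.4, -0.2]
grip_width: 62.9
```

```bash
python3 - <<'E'
from h import *
st();C=cam("wrist");im=capture("wrist");print("cam",-cv2.Rodrigues(C[2])[0].T@C[3])
b=im.copy()
P=proj(C,[c2w(55,-153,115),c2w(-55,-153,115),c2w(140,-108,123),c2w(-140,-108,123)])
for p in P: cv2.circle(b,tuple(int(v) for v in p.round()),3,(255,0,0),-1)
print(P)
cv2.imwrite("pics/w2.png",b[:,:,::-1])
E
```

```text
t2.20 [520.  -32.2 240.7] [-3.141e+00 -1.000e-03  1.644e+00] F [-0.2  0.4 -0.2] w62.9 q [-0.21  0.34  1.53  0.    1.27 -1.85]
cam [449.0209102  -38.36002325 384.59724766]
[[273.28900892 288.25650508]
 [272.52309432 159.67821622]
 [324.06559912 379.11690371]
 [337.50745245  36.46509235]]
```

View pics/w2.png

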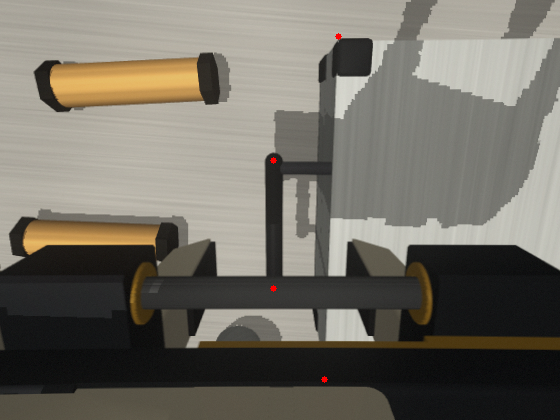

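The wrist view shows the handle bar running vertically at column 273, from (273,153) downward. My model point falls on its axis to within about 1 mm across, and pin B is at upper left. I'll grip the bar.

```bash
python3 - <<'E'
from h import *
plan(c2w(0,-153,110),down(CA+np.pi/2))
E
```

```text
from [520.1 -32.  240.8] rot rows total w: [-0.   -0.    0.02] then shift total t: [-0.19  0.54  3.27] rows 3.3
```

Request:
drive_tool --deltas '[{"hand": 0.35,"tx": -0.19,"ty": 0.54,"tz": 0,"wx": 0,"wy": 0,"wz": 0},{"hand": 0.35,"tx": 0,"ty": 0,"tz": 0,"wx": 0,"wy": 0,"wz": 0},{"hand": 0.35,"tx": 0,"ty": 0,"tz": 0,"wx": 0,"wy": 0,"wz": 0},{"hand": 0.35,"tx": 0,"ty": 0,"tz": 0,"wx": 0,"wy": 0,"wz": 0},{"hand": 0.35,"tx": 0,"ty": 0,"tz": 0.4,"wx": 0,"wy": 0,"wz": 0},{"hand": 0.35,"tx": 0,"ty": 0,"tz": 0.5,"wx": 0,"wy": 0,"wz": 0},{"hand": 0.35,"tx": 0,"ty": 0,"tz": 0.5,"wx": 0,"wy": 0,"wz": 0},{"hand": 0.35,"tx": 0,"ty": 0,"tz": 0.5,"wx": 0,"wy": 0,"wz": 0},{"hand": 0.35,"tx": 0,"ty": 0,"tz": 0.5,"wx": 0,"wy": 0,"wz": 0},{"hand": 0.35,"tx": 0,"ty": 0,"tz": 0.5,"wx": 0,"wy": 0,"wz": 0},{"hand": 0.35,"tx": 0,"ty": 0,"tz": 0.37,"wx": 0,"wy": 0,"wz": 0},{"hand": 0.35,"tx": 0,"ty": 0,"tz": 0,"wx": 0,"wy": 0,"wz": 0},{"hand": 1,"tx": 0,"ty": 0,"tz": 0,"wx": 0,"wy": 0,"wz": 0},{"hand": 1,"tx": 0,"ty": 0,"tz": 0,"wx": 0,"wy": 0,"wz": 0},{"hand": 1,"tx": 0,"ty": 0,"tz": 0,"wx": 0,"wy": 0,"wz": 0},{"hand": 1,"tx": 0,"ty": 0,"tz": 0,"wx": 0,"wy": 0,"wz": 0},{"hand": 1,"tx": 0,"ty": 0,"tz": 0,"wx": 0,"wy": 0,"wz": 0},{"hand": 1,"tx": 0,"ty": 0,"tz": 0,"wx": 0,"wy": 0,"wz": 0}]'

```text
time: 3.75
tool_pos: [543.0, -36.5, 110.8]
tcp_rot: [3.14, -0.004, 1.643]
contact_force: [1.5, 11.6, -2.4]
grip_width: 13.2
```

```bash
python3 - <<'E'
from h import *
st();o=get_obs();print(w2c(o['tool_pos']))
im=capture("wrist");cv2.imwrite("pics/w3.png",im[:,:,::-1])
# arc rows, keep tool vertical: tx = case y, tz = -z
a0=np.arctan2(60,261)
r=268
pr=None
ths=np.linspace(0,1.85,26)
y=-r*np.cos(a0+ths);z=r*np.sin(a0+ths)
for i in range(25): print(i,ths[i+1].round(2),((y[i+1]-y[i])/40).round(3),(-(z[i+1]-z[i])/40).round(3))
E
```

```text
t3.75 [543.  -36.5 110.8] [ 3.14  -0.004  1.643] F [ 1.5 11.6 -2.4] w13.2 q [-0.21  0.51  1.65  0.    0.98 -1.86]
[   1.12862513 -151.4915595   110.79744929]
0 0.07 0.129 -0.479
1 0.15 0.164 -0.468
2 0.22 0.198 -0.454
3 0.3 0.231 -0.439
4 0.37 0.263 -0.42
5 0.44 0.293 -0.4
6 0.52 0.322 -0.377
7 0.59 0.349 -0.352
8 0.67 0.374 -0.325
9 0.74 0.397 -0.297
10 0.81 0.418 -0.267
11 0.89 0.436 -0.235
12 0.96 0.453 -0.202
13 1.04 0.466 -0.168
14 1.11 0.477 -0.133
15 1.18 0.486 -0.097
16 1.26 0.492 -0.061
17 1.33 0.495 -0.025
18 1.41 0.496 0.012
19 1.48 0.493 0.049
20 1.55 0.488 0.085
21 1.63 0.481 0.121
22 1.7 0.47 0.156
23 1.78 0.458 0.19
24 1.85 0.442 0.224
```

View pics/w3.png

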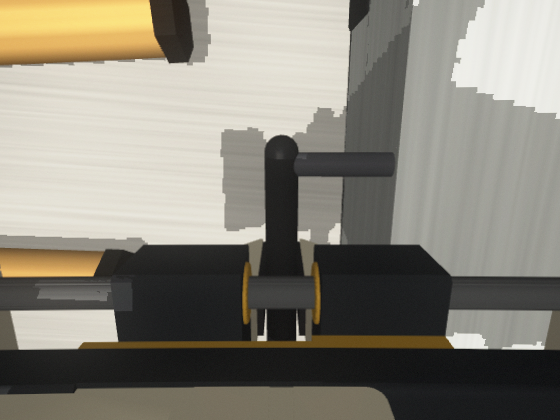

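The grip is on the bar (13.2 mm). Now swinging the lid along the arc in stages.

Request:
drive_tool --deltas '[{"hand": 1,"tx": 0.06,"ty": 0,"tz": -0.24,"wx": 0,"wy": 0,"wz": 0},{"hand": 1,"tx": 0.07,"ty": 0,"tz": -0.24,"wx": 0,"wy": 0,"wz": 0},{"hand": 1,"tx": 0.16,"ty": 0,"tz": -0.47,"wx": 0,"wy": 0,"wz": 0},{"hand": 1,"tx": 0.2,"ty": 0,"tz": -0.45,"wx": 0,"wy": 0,"wz": 0},{"hand": 1,"tx": 0.23,"ty": 0,"tz": -0.44,"wx": 0,"wy": 0,"wz": 0},{"hand": 1,"tx": 0.26,"ty": 0,"tz": -0.42,"wx": 0,"wy": 0,"wz": 0},{"hand": 1,"tx": 0.29,"ty": 0,"tz": -0.4,"wx": 0,"wy": 0,"wz": 0}]'

```text
time: 4.38
tool_pos: [539.4, 12.4, 218.1]
tcp_rot: [3.139, -0.0, 1.643]
contact_force: [2.5, 4.1, -4.7]
grip_width: 12.9
```

```bash
python3 - <<'E'
from h import *
st();p=w2c(get_obs()['tool_pos']);print(p, np.hypot(p[1]-108,p[2]+5-55),np.arctan2(p[2]-50,108-p[1])-np.arctan2(60,261))
im=capture("wrist");cv2.imwrite("pics/w4.png",im[:,:,::-1])
E
```

```text
t4.38 [539.4  12.4 218.1] [ 3.139 -0.     1.643] F [ 2.5  4.1 -4.7] w12.9 q [-0.12  0.39  1.52  0.    1.23 -1.76]
[   1.02087757 -102.44017033  218.06090334] 269.313075290789 0.44793729939335
```

View pics/w4.png

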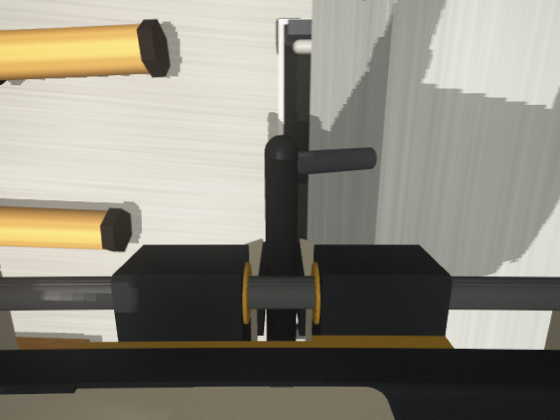

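The lid is lifting: the case wall shows under it at (290,60) and the bar at (280,150) is still held, at about 0.45 rad. Continuing.

Request:
drive_tool --deltas '[{"hand": 1,"tx": 0.32,"ty": 0,"tz": -0.38,"wx": 0,"wy": 0,"wz": 0},{"hand": 1,"tx": 0.35,"ty": 0,"tz": -0.35,"wx": 0,"wy": 0,"wz": 0},{"hand": 1,"tx": 0.37,"ty": 0,"tz": -0.33,"wx": 0,"wy": 0,"wz": 0},{"hand": 1,"tx": 0.4,"ty": 0,"tz": -0.3,"wx": 0,"wy": 0,"wz": 0},{"hand": 1,"tx": 0.42,"ty": 0,"tz": -0.27,"wx": 0,"wy": 0,"wz": 0},{"hand": 1,"tx": 0.44,"ty": 0,"tz": -0.24,"wx": 0,"wy": 0,"wz": 0},{"hand": 1,"tx": 0.45,"ty": 0,"tz": -0.2,"wx": 0,"wy": 0,"wz": 0},{"hand": 1,"tx": 0.47,"ty": 0,"tz": -0.17,"wx": 0,"wy": 0,"wz": 0}]'

```text
time: 5.1
tool_pos: [530.4, 139.4, 309.5]
tcp_rot: [3.136, 0.002, 1.642]
contact_force: [1.7, -2.7, 2.8]
grip_width: 12.7
```

```bash
python3 - <<'E'
from h import *
st();p=w2c(get_obs()['tool_pos']);print(p, np.hypot(p[1]-108,p[2]+5-55),np.arctan2(p[2]-50,108-p[1])-np.arctan2(60,261))
E
```

```text
t5.10 [530.4 139.4 309.5] [3.136e+00 2.000e-03 1.642e+00] F [ 1.7 -2.7  2.8] w12.7 q [ 0.12  0.34  1.34 -0.    1.46 -1.52]
[  1.21718918  24.91375734 309.45004961] 272.4291687045457 1.0349166170473374
```

Request:
drive_tool --deltas '[{"hand": 1,"tx": 0.48,"ty": 0,"tz": -0.12,"wx": 0,"wy": 0,"wz": 0},{"hand": 1,"tx": 0.48,"ty": 0,"tz": -0.08,"wx": 0,"wy": 0,"wz": 0},{"hand": 1,"tx": 0.49,"ty": 0,"tz": -0.05,"wx": 0,"wy": 0,"wz": 0},{"hand": 1,"tx": 0.5,"ty": 0,"tz": -0.01,"wx": 0,"wy": 0,"wz": 0},{"hand": 1,"tx": 0.5,"ty": 0,"tz": 0.03,"wx": 0,"wy": 0,"wz": 0},{"hand": 1,"tx": 0.49,"ty": 0,"tz": 0.06,"wx": 0,"wy": 0,"wz": 0},{"hand": 1,"tx": 0.49,"ty": 0,"tz": 0.1,"wx": 0,"wy": 0,"wz": 0},{"hand": 1,"tx": 0.48,"ty": 0,"tz": 0.13,"wx": 0,"wy": 0,"wz": 0},{"hand": 1,"tx": 0.45,"ty": 0,"tz": 0.16,"wx": 0,"wy": 0,"wz": 0},{"hand": 1,"tx": 0.2,"ty": 0,"tz": 0.08,"wx": 0,"wy": 0,"wz": 0},{"hand": 1,"tx": 0,"ty": 0,"tz": 0,"wx": 0,"wy": 0,"wz": 0}]'

```text
time: 6.02
tool_pos: [517.0, 326.4, 298.2]
tcp_rot: [3.133, -0.008, 1.646]
contact_force: [-1.8, 7.4, 14.8]
grip_width: 13.3
```

```bash
python3 - <<'E'
from h import *
st();p=w2c(get_obs()['tool_pos']);print(p, np.hypot(p[1]-108,p[2]+5-55),np.arctan2(p[2]-50,108-p[1])-np.arctan2(60,261))
E
```

```text
t6.02 [517.  326.4 298.2] [ 3.133 -0.008  1.646] F [-1.8  7.4 14.8] w13.3 q [ 0.44  0.47  1.17  0.    1.49 -1.21]
[  1.31677607 212.30868481 298.21618246] 269.2425950033243 1.7426633302762904
```

Request:
drive_tool --deltas '[{"hand": 1,"tx": 0.15,"ty": 0,"tz": 0.05,"wx": 0,"wy": 0,"wz": 0},{"hand": 0.2,"tx": 0.15,"ty": 0,"tz": 0.05,"wx": 0,"wy": 0,"wz": 0},{"hand": 0.2,"tx": 0.1,"ty": 0,"tz": 0,"wx": 0,"wy": 0,"wz": 0},{"hand": 0.2,"tx": 0,"ty": 0,"tz": 0,"wx": 0,"wy": 0,"wz": 0},{"hand": 0.2,"tx": 0,"ty": 0,"tz": 0,"wx": 0,"wy": 0,"wz": 0},{"hand": 0.2,"tx": 0,"ty": 0,"tz": -0.4,"wx": 0,"wy": 0,"wz": 0},{"hand": 0.2,"tx": 0,"ty": 0,"tz": -0.6,"wx": 0,"wy": 0,"wz": 0},{"hand": 0.2,"tx": 0,"ty": 0,"tz": -0.6,"wx": 0,"wy": 0,"wz": 0},{"hand": 0.2,"tx": 0,"ty": 0,"tz": -0.6,"wx": 0,"wy": 0,"wz": 0},{"hand": 0.2,"tx": 0,"ty": 0,"tz": 0,"wx": 0,"wy": 0,"wz": 0}]'

```text
time: 6.85
tool_pos: [516.7, 337.3, 383.4]
tcp_rot: [3.134, -0.002, 1.642]
contact_force: [-0.3, 0.3, 0.1]
grip_width: 36.7
```

```bash
python3 - <<'E'
from h import *
st()
for n in("side","top"):
    im=capture(n);cv2.imwrite(f"pics/{n}5.png",im[:,:,::-1])
plan(c2w(0,-60,360),down(CA))
E
```

```text
t6.85 [516.7 337.3 383.4] [ 3.134e+00 -2.000e-03  1.642e+00] F [-0.3  0.3  0.1] w36.7 q [ 0.45  0.47  0.95 -0.    1.72 -1.19]
from [516.  337.1 378.7] rot rows total w: [ 1.000e-02 -1.000e-02  1.799e+01] then shift total t: [-0.03  7.08  0.47] rows 7.1
```

View pics/side5.png

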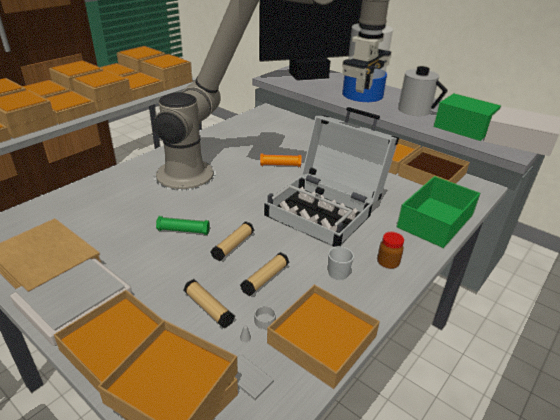

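View pics/top5.png

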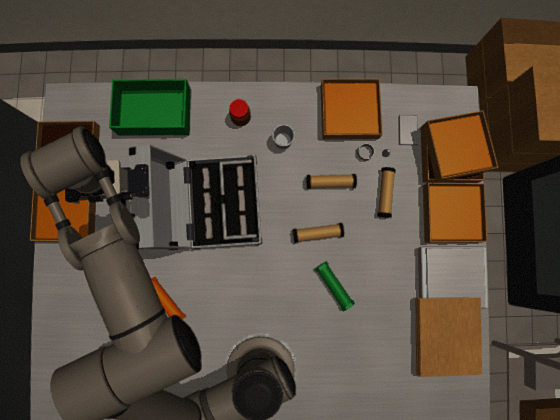

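The lid stays open by itself: handle at (365,118) in the side view, rests exposed. Going over the bail.

Request:
drive_tool --deltas '[{"hand": -0.1,"tx": -0.8,"ty": 0,"tz": 0,"wx": 0,"wy": 0,"wz": 0},{"hand": -0.1,"tx": -1,"ty": 0,"tz": 0,"wx": 0,"wy": 0,"wz": 0},{"hand": -0.1,"tx": -1,"ty": 0,"tz": 0,"wx": 0,"wy": 0,"wz": 0},{"hand": -0.1,"tx": -1,"ty": 0,"tz": 0,"wx": 0,"wy": 0,"wz": 0},{"hand": -0.1,"tx": -1,"ty": 0,"tz": 0,"wx": 0,"wy": 0,"wz": 0},{"hand": -0.1,"tx": -1,"ty": 0,"tz": 0,"wx": 0,"wy": 0,"wz": 0},{"hand": -0.1,"tx": -1,"ty": 0,"tz": 0,"wx": 0,"wy": 0,"wz": 1},{"hand": -0.1,"tx": 0,"ty": 0,"tz": 0,"wx": 0,"wy": 0,"wz": 1},{"hand": -0.1,"tx": 0,"ty": 0,"tz": 0,"wx": 0,"wy": 0,"wz": 1},{"hand": -0.1,"tx": 0,"ty": 0,"tz": 0,"wx": 0,"wy": 0,"wz": 1},{"hand": -0.1,"tx": 0,"ty": 0,"tz": 0,"wx": 0,"wy": 0,"wz": 1},{"hand": -0.1,"tx": 0,"ty": 0,"tz": 0,"wx": 0,"wy": 0,"wz": 1},{"hand": -0.1,"tx": 0,"ty": 0,"tz": 0,"wx": 0,"wy": 0,"wz": 1},{"hand": -0.1,"tx": 0,"ty": 0,"tz": 0,"wx": 0,"wy": 0,"wz": 1},{"hand": -0.1,"tx": 0,"ty": 0,"tz": 0,"wx": 0,"wy": 0,"wz": 1},{"hand": -0.1,"tx": 0,"ty": 0,"tz": 0,"wx": 0,"wy": 0,"wz": 1},{"hand": -0.1,"tx": 0,"ty": 0,"tz": 0,"wx": 0,"wy": 0,"wz": 1},{"hand": -0.1,"tx": 0,"ty": 0,"tz": 0,"wx": 0,"wy": 0,"wz": 1},{"hand": -0.1,"tx": 0,"ty": 0,"tz": 0,"wx": 0,"wy": 0,"wz": 1},{"hand": -0.1,"tx": 0,"ty": 0,"tz": 0,"wx": 0,"wy": 0,"wz": 1}]'

```text
time: 8.62
tool_pos: [534.5, 66.0, 376.2]
tcp_rot: [-3.14, 0.003, 0.416]
contact_force: [-0.2, 0.2, -0.8]
grip_width: 50.6
```

Request:
drive_tool --deltas '[{"hand": -0.1,"tx": 0,"ty": 0,"tz": 0,"wx": 0,"wy": 0,"wz": 1},{"hand": -0.1,"tx": 0,"ty": 0,"tz": 0,"wx": 0,"wy": 0,"wz": 1},{"hand": -0.1,"tx": 0,"ty": 0,"tz": 0,"wx": 0,"wy": 0,"wz": 1},{"hand": -0.1,"tx": 0,"ty": 0,"tz": 0,"wx": 0,"wy": 0,"wz": 1},{"hand": -0.1,"tx": 0,"ty": 0,"tz": 0,"wx": 0,"wy": 0,"wz": 0}]'

```text
time: 9.03
tool_pos: [534.6, 66.1, 376.4]
tcp_rot: [3.142, 0.003, 0.068]
contact_force: [-0.5, -1.5, -0.3]
grip_width: 50.6
```

```bash
python3 - <<'E'
from h import *
st();C=cam("wrist");im=capture("wrist");print("cam",-cv2.Rodrigues(C[2])[0].T@C[3])
cv2.imwrite("pics/w6.png",im[:,:,::-1])
im=capture("top");crop(im,150,130,290,265,5,"t6.png")
plan(c2w(0,0,360),down(CA))
E
```

```text
t9.03 [534.6  66.1 376.4] [3.142e+00 3.000e-03 6.800e-02] F [-0.5 -1.5 -0.3] w50.6 q [-0.02  0.31  1.21 -0.    1.63 -0.09]
cam [529.90746722 135.99412739 520.2832523 ]
from [534.8  66.2 376.8] rot rows total w: [-0.    0.03  0.03] then shift total t: [-0.01 -1.21  0.42] rows 1.2
```

View pics/w6.png

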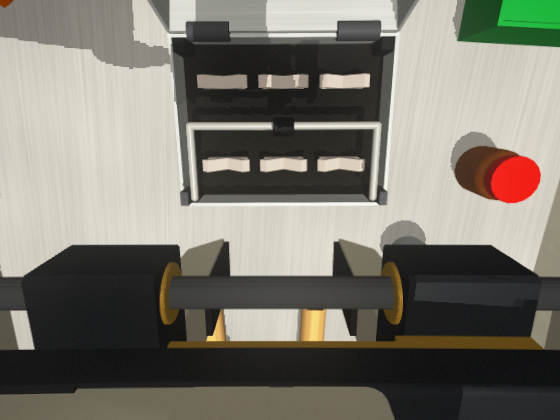

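View pics/t6.png

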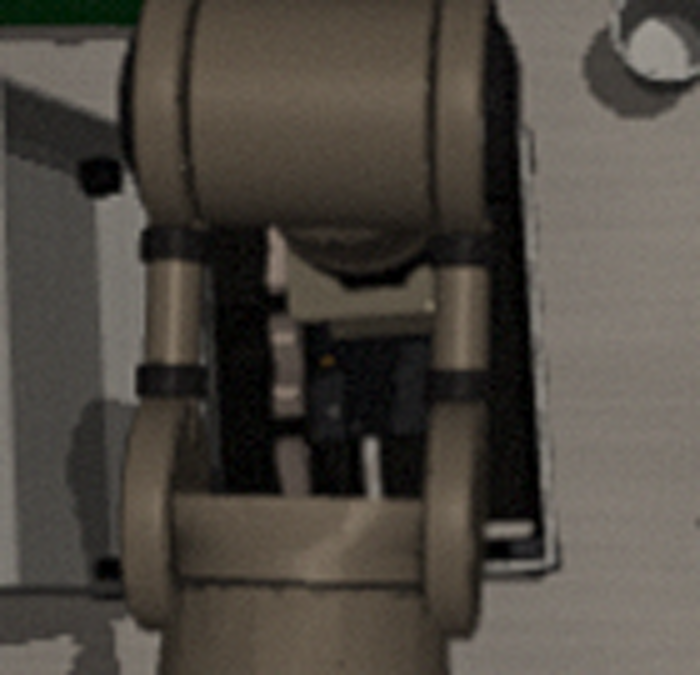

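The wrist view shows the case interior, with the knob at (284,126), the bail U, and the rim corners at about (181,203) and (387,203). I'll refine the case pose from it.

```bash
python3 - <<'E'
from h import *
C=cam("wrist");im=cv2.imread("pics/w6.png")[:,:,::-1].copy()
L=[(140,-108,55),(-140,-108,55),(136,104,55),(-136,104,55),(140,108,55),(-140,108,55),(0,0,100),(-117,0,72),(117,0,72)]
P=proj(C,[c2w(*l) for l in L]);print(P.round(1))
big=cv2.resize(im[10:215,155:415],None,fx=3,fy=3,interpolation=cv2.INTER_CUBIC)
for p in P:
    q=(p-[155,10])*3+1;cv2.circle(big,tuple(int(v) for v in q.round()),2,(255,0,0),-1)
cv2.imwrite("pics/w6b.png",big[:,:,::-1])
E
```

```text
[[382.8 206.2]
 [179.8 205.8]
 [393.9  37.6]
 [169.4  37.3]
 [397.5  34. ]
 [165.7  33.6]
 [281.4 127.8]
 [187.8 126.3]
 [375.  126.6]]
```

View pics/w6b.png

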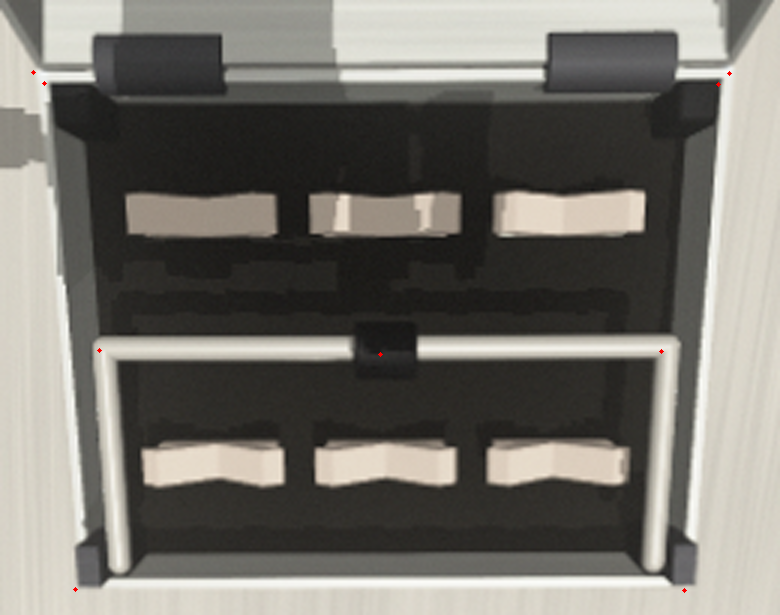

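```bash
python3 - <<'E'
from h import *
C=cam("wrist")
L=[(0,0,100),(0,0,72),(0,-55,20),(-80,-55,20),(80,-55,20),(0,55,20),(-80,55,20),(80,55,20),(0,-108,55),(0,104,55)]
P=(proj(C,[c2w(*l) for l in L])-[155,10])*3+1;print(P.round(1))
P2=(proj(C,[c2w(*l)+[2.5,0,0] for l in L])-[155,10])*3+1;print((P2-P).round(1)[:,0])
P2=(proj(C,[c2w(*l)+[0,2,0] for l in L])-[155,10])*3+1;print((P2-P).round(1)[:,1])
E
```

```text
[[380.1 354.3]
 [380.1 350.8]
 [379.9 463. ]
 [213.  462.7]
 [546.9 463.3]
 [380.4 219.7]
 [202.7 219.1]
 [558.2 219.7]
 [379.7 589.1]
 [380.7  84.8]]
[6.4 6.  5.2 5.2 5.2 5.5 5.6 5.5 5.4 6.2]
[-5.2 -4.9 -4.1 -4.1 -4.2 -4.7 -4.7 -4.7 -4.2 -5.4]
```

```bash
echo '[533.4,116.0,0.071]' > case.json; python3 - <<'E'
from h import *
plan(c2w(0,0,97),down(CA))
a0=np.arctan2(28,92);r=np.hypot(28,92)
th=np.linspace(0,1.75,19);y=r*np.cos(a0+th);z=r*np.sin(a0+th)
# tool x=case x, tool y = -case y, tool z=-z
for i in range(18): print(th[i+1].round(2),(-(y[i+1]-y[i])/40).round(2),(-(z[i+1]-z[i])/40).round(2))
E
```

```text
from [534.8  66.2 376.8] rot rows total w: [-0.    0.03  0.04] then shift total t: [ 0.05 -1.24  7.  ] rows 7.0
0.1 0.08 -0.22
0.19 0.1 -0.21
0.29 0.12 -0.2
0.39 0.14 -0.19
0.49 0.16 -0.17
0.58 0.17 -0.16
0.68 0.19 -0.14
0.78 0.2 -0.12
0.88 0.21 -0.1
0.97 0.22 -0.08
1.07 0.23 -0.06
1.17 0.23 -0.04
1.26 0.23 -0.01
1.36 0.23 0.01
1.46 0.23 0.03
1.56 0.23 0.05
1.65 0.22 0.08
1.75 0.21 0.1
```

Request:
drive_tool --deltas '[{"hand": -0.1,"tx": 0.05,"ty": -0.6,"tz": 0.5,"wx": 0,"wy": 0,"wz": 0.04},{"hand": -0.1,"tx": 0,"ty": -0.64,"tz": 1,"wx": 0,"wy": 0,"wz": 0},{"hand": -0.1,"tx": 0,"ty": 0,"tz": 1,"wx": 0,"wy": 0,"wz": 0},{"hand": -0.1,"tx": 0,"ty": 0,"tz": 1,"wx": 0,"wy": 0,"wz": 0},{"hand": -0.1,"tx": 0,"ty": 0,"tz": 1,"wx": 0,"wy": 0,"wz": 0},{"hand": -0.1,"tx": 0,"ty": 0,"tz": 0.7,"wx": 0,"wy": 0,"wz": 0},{"hand": -0.1,"tx": 0,"ty": 0,"tz": 0.5,"wx": 0,"wy": 0,"wz": 0},{"hand": -0.1,"tx": 0,"ty": 0,"tz": 0,"wx": 0,"wy": 0,"wz": 0}]'

```text
time: 9.8
tool_pos: [530.8, 112.6, 150.0]
tcp_rot: [3.142, 0.01, 0.071]
contact_force: [-1.1, -0.2, -0.8]
grip_width: 50.7
```

```bash
python3 - <<'E'
from h import *
st();im=capture("wrist");
cv2.imwrite("pics/w7.png",im[:,:,::-1])
plan(c2w(0,0,97),down(CA))
E
```

```text
t9.80 [530.8 112.6 150. ] [3.142 0.01  0.071] F [-1.1 -0.2 -0.8] w50.7 q [ 0.07  0.47  1.6  -0.    1.09 -0.  ]
from [532.4 112.8 152.8] rot rows total w: [ 0.    0.06 -0.01] then shift total t: [ 0.03 -0.08  1.39] rows 1.4
```

View pics/w7.png

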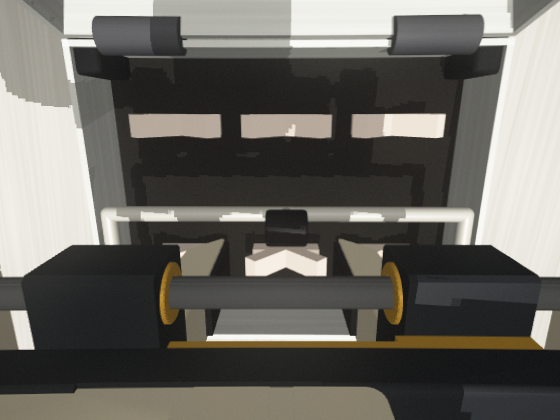

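The knob is at (286,228), consistent with a target about 2.6 mm further in +x. Descending and gripping.

Request:
drive_tool --deltas '[{"hand": -0.1,"tx": 0.03,"ty": -0.08,"tz": 0.3,"wx": 0,"wy": 0.05,"wz": 0},{"hand": -0.1,"tx": 0,"ty": 0,"tz": 0.4,"wx": 0,"wy": 0,"wz": 0},{"hand": -0.1,"tx": 0,"ty": 0,"tz": 0.4,"wx": 0,"wy": 0,"wz": 0},{"hand": -0.1,"tx": 0,"ty": 0,"tz": 0.27,"wx": 0,"wy": 0,"wz": 0},{"hand": -0.1,"tx": 0,"ty": 0,"tz": 0,"wx": 0,"wy": 0,"wz": 0},{"hand": 1,"tx": 0,"ty": 0,"tz": 0,"wx": 0,"wy": 0,"wz": 0},{"hand": 1,"tx": 0,"ty": 0,"tz": 0,"wx": 0,"wy": 0,"wz": 0},{"hand": 1,"tx": 0,"ty": 0,"tz": 0,"wx": 0,"wy": 0,"wz": 0},{"hand": 1,"tx": 0,"ty": 0,"tz": 0,"wx": 0,"wy": 0,"wz": 0},{"hand": 1,"tx": 0,"ty": 0,"tz": 0,"wx": 0,"wy": 0,"wz": 0},{"hand": 1,"tx": 0,"ty": 0,"tz": 0,"wx": 0,"wy": 0,"wz": 0}]'

```text
time: 10.77
tool_pos: [533.1, 116.2, 100.6]
tcp_rot: [3.141, -0.0, 0.069]
contact_force: [-2.6, -0.4, 2.6]
grip_width: 24.3
```

Request:
drive_tool --deltas '[{"hand": 1,"tx": 0,"ty": 0.08,"tz": -0.22,"wx": 0,"wy": 0,"wz": 0},{"hand": 1,"tx": 0,"ty": 0.1,"tz": -0.21,"wx": 0,"wy": 0,"wz": 0},{"hand": 1,"tx": 0,"ty": 0.12,"tz": -0.2,"wx": 0,"wy": 0,"wz": 0},{"hand": 1,"tx": 0,"ty": 0.14,"tz": -0.19,"wx": 0,"wy": 0,"wz": 0},{"hand": 1,"tx": 0,"ty": 0.16,"tz": -0.17,"wx": 0,"wy": 0,"wz": 0}]'

```text
time: 11.18
tool_pos: [534.7, 92.6, 139.7]
tcp_rot: [-3.14, 0.0, 0.069]
contact_force: [-4.4, 2.2, -5.4]
grip_width: 23.7
```

```bash
python3 - <<'E'
from h import *
st();im=capture("wrist");
cv2.imwrite("pics/w8.png",im[:,:,::-1])
print(w2c(get_obs()['tool_pos']))
E
```

```text
t11.18 [534.7  92.6 139.7] [-3.14   0.     0.069] F [-4.4  2.2 -5.4] w23.7 q [ 0.03  0.47  1.62  0.    1.05 -0.04]
[ -0.36111685 -24.51363495 140.79364495]
```

View pics/w8.png

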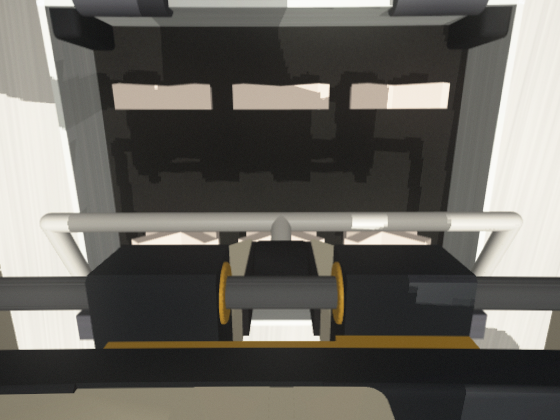

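The bail is rising with the knob in the grip: bar at row 222, stem at (280,232). Continuing to 1.75 rad.

Request:
drive_tool --deltas '[{"hand": 1,"tx": 0,"ty": 0.17,"tz": -0.16,"wx": 0,"wy": 0,"wz": 0},{"hand": 1,"tx": 0,"ty": 0.19,"tz": -0.14,"wx": 0,"wy": 0,"wz": 0},{"hand": 1,"tx": 0,"ty": 0.2,"tz": -0.12,"wx": 0,"wy": 0,"wz": 0},{"hand": 1,"tx": 0,"ty": 0.21,"tz": -0.1,"wx": 0,"wy": 0,"wz": 0},{"hand": 1,"tx": 0,"ty": 0.22,"tz": -0.08,"wx": 0,"wy": 0,"wz": 0},{"hand": 1,"tx": 0,"ty": 0.23,"tz": -0.06,"wx": 0,"wy": 0,"wz": 0},{"hand": 1,"tx": 0,"ty": 0.23,"tz": -0.04,"wx": 0,"wy": 0,"wz": 0},{"hand": 1,"tx": 0,"ty": 0.23,"tz": -0.01,"wx": 0,"wy": 0,"wz": 0},{"hand": 1,"tx": 0,"ty": 0.23,"tz": 0.01,"wx": 0,"wy": 0,"wz": 0},{"hand": 1,"tx": 0,"ty": 0.23,"tz": 0.03,"wx": 0,"wy": 0,"wz": 0},{"hand": 1,"tx": 0,"ty": 0.23,"tz": 0.05,"wx": 0,"wy": 0,"wz": 0},{"hand": 1,"tx": 0,"ty": 0.22,"tz": 0.08,"wx": 0,"wy": 0,"wz": 0},{"hand": 1,"tx": 0,"ty": 0.18,"tz": 0.08,"wx": 0,"wy": 0,"wz": 0},{"hand": 1,"tx": 0,"ty": 0,"tz": 0,"wx": 0,"wy": 0,"wz": 0}]'

```text
time: 12.4
tool_pos: [542.8, -20.0, 159.1]
tcp_rot: [3.141, -0.002, 0.068]
contact_force: [-9.0, -2.4, 6.9]
grip_width: 23.5
```

```bash
python3 - <<'E'
from h import *
st()
p=w2c(get_obs()['tool_pos']);print(p, np.hypot(p[1]+92,p[2]+5-72),np.arctan2(p[2]+5-72,p[1]+92)-np.arctan2(28,92))
E
```

```text
t12.40 [542.8 -20.  159.1] [ 3.141e+00 -2.000e-03  6.800e-02] F [-9.  -2.4  6.9] w23.5 q [-0.18  0.45  1.59 -0.    1.09 -0.25]
[  -0.30729383 -136.32460524  159.071938  ] 102.18567608538198 1.724023038894243
```

Request:
drive_tool --deltas '[{"hand": 0.1,"tx": 0,"ty": 0.03,"tz": 0,"wx": 0,"wy": 0,"wz": 0},{"hand": 0.1,"tx": 0,"ty": 0,"tz": 0,"wx": 0,"wy": 0,"wz": 0},{"hand": 0.1,"tx": 0,"ty": 0,"tz": 0,"wx": 0,"wy": 0,"wz": 0},{"hand": 0.1,"tx": 0,"ty": 0,"tz": -0.3,"wx": 0,"wy": 0,"wz": 0},{"hand": 0.1,"tx": 0,"ty": 0,"tz": -0.7,"wx": 0,"wy": 0,"wz": 0},{"hand": 0.1,"tx": 0,"ty": 0,"tz": -0.9,"wx": 0,"wy": 0,"wz": 0},{"hand": -1,"tx": 0,"ty": 0,"tz": -0.9,"wx": 0,"wy": 0,"wz": 0},{"hand": -1,"tx": 0,"ty": 0,"tz": 0,"wx": 0,"wy": 0,"wz": 0}]'

```text
time: 13.07
tool_pos: [546.8, -19.7, 277.9]
tcp_rot: [3.138, -0.018, 0.069]
contact_force: [0.4, -0.9, 0.3]
grip_width: 50.3
```

```bash
cat >> h.py <<'E'
def findpins(fn=None):
    C=cam("top");im=capture("top")
    if fn: cv2.imwrite("pics/"+fn,im[:,:,::-1])
    hsv=cv2.cvtColor(np.ascontiguousarray(im),cv2.COLOR_RGB2HSV)
    m=cv2.inRange(hsv,(8,50,60),(25,200,255));m[:,:275]=0;m[:145]=0;m[265:]=0;m[:,408:]=0
    n,l,s,c=cv2.connectedComponentsWithStats(m)
    for i in range(1,n):
        if s[i,4]>100:
            r=cv2.minAreaRect(np.argwhere(l==i)[:,::-1].astype(np.float32))
            w=back(C,cv2.boxPoints(r),20.5)
            e=max([w[1]-w[0],w[2]-w[1]],key=np.linalg.norm)
            print("px",np.round(r[0],1),"area",s[i,4],"pos",back(C,[r[0]],20.5)[0].round(1),"len %.0f"%np.linalg.norm(e),"axis deg %.1f"%(np.degrees(np.arctan2(e[1],e[0]))%180))
E
python3 - <<'E'
from h import *
st();findpins("top9.png")
im=capture("side");cv2.imwrite("pics/s9.png",cv2.resize(im[100:340,150:420],None,fx=2.5,fy=2.5)[:,:,::-1])
E
```

```text
t13.07 [546.8 -19.7 277.9] [ 3.138 -0.018  0.069] F [ 0.4 -0.9  0.3] w50.3 q [-0.18  0.35  1.41  0.    1.36 -0.25]
px [285.  163.5] area 606 pos [659.2 -77.8  20.5] len 123 axis deg 179.9
px [386.8 191.3] area 491 pos [ 569.9 -409.6   20.5] len 141 axis deg 173.2
px [331.5 181.1] area 542 pos [ 602.2 -228.9   20.5] len 141 axis deg 91.9
px [281.5 196. ] area 183 pos [552.4 -66.6  20.5] len 72 axis deg 0.2
px [276.1 233. ] area 208 pos [432.9 -49.6  20.5] len 120 axis deg 168.9
px [318.5 232.5] area 561 pos [ 435.1 -185.3   20.5] len 140 axis deg 97.5
```

View pics/s9.png

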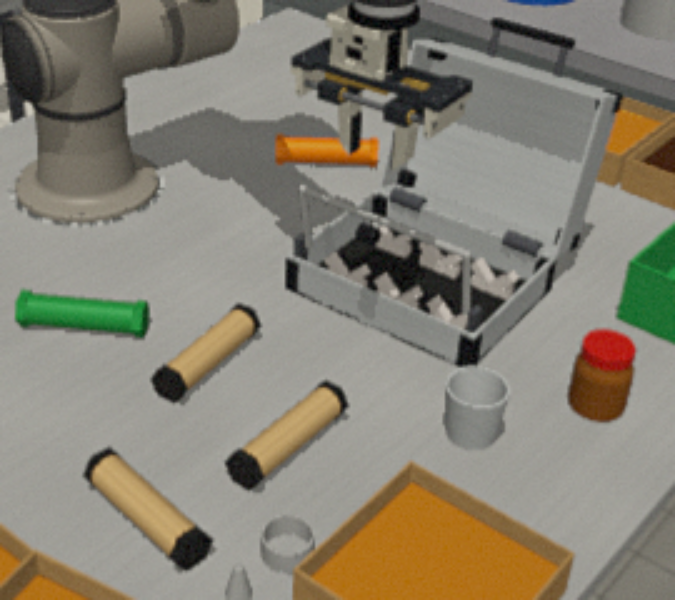

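View pics/top9.png

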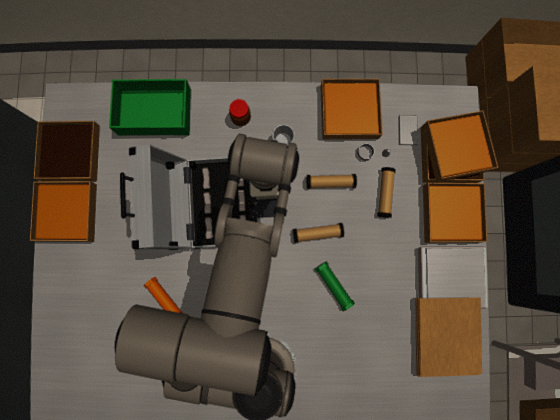

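The bail stands raised by itself and the lid is open. The pins haven't moved: A (331,181), B (318,232), C (387,191). Starting with B, to go into rest0.

```bash
python3 - <<'E'
from h import *
plan([435.2,-185.3,110],down(np.radians(7.5)))
E
```

```text
from [544.5 -19.4 271.9] rot rows total w: [ 0.01 -0.1  -0.71] then shift total t: [-3.25  3.75  4.05] rows 4.0
```

Request:
drive_tool --deltas '[{"hand": -1,"tx": -0.8,"ty": 0.94,"tz": 0,"wx": 0,"wy": -0.1,"wz": -0.71},{"hand": -1,"tx": -0.81,"ty": 0.94,"tz": 0,"wx": 0,"wy": 0,"wz": 0},{"hand": -1,"tx": -0.82,"ty": 0.94,"tz": 0.5,"wx": 0,"wy": 0,"wz": 0},{"hand": -1,"tx": -0.82,"ty": 0.93,"tz": 0.9,"wx": 0,"wy": 0,"wz": 0},{"hand": -1,"tx": 0,"ty": 0,"tz": 0.9,"wx": 0,"wy": 0,"wz": 0},{"hand": -1,"tx": 0,"ty": 0,"tz": 0.9,"wx": 0,"wy": 0,"wz": 0},{"hand": -1,"tx": 0,"ty": 0,"tz": 0.5,"wx": 0,"wy": 0,"wz": 0},{"hand": -1,"tx": 0,"ty": 0,"tz": 0,"wx": 0,"wy": 0,"wz": 0},{"hand": -1,"tx": 0,"ty": 0,"tz": 0,"wx": 0,"wy": 0,"wz": 0}]'

```text
time: 13.92
tool_pos: [454.4, -147.6, 137.1]
tcp_rot: [-3.139, 0.007, 0.13]
contact_force: [-0.3, -0.4, 1.1]
grip_width: 91.8
```

```bash
python3 - <<'E'
from h import *
st();im=capture("wrist");
cv2.imwrite("pics/w10.png",im[:,:,::-1])
plan([435.2,-185.3,19],down(np.radians(7.5)))
E
```

```text
t13.92 [ 454.4 -147.6  137.1] [-3.139  0.007  0.13 ] F [-0.3 -0.4  1.1] w91.8 q [-0.47  0.38  1.79 -0.    0.98 -0.6 ]
from [ 455.4 -148.   138.4] rot rows total w: [-0.    0.05 -0.  ] then shift total t: [-0.62  0.86  2.99] rows 3.0
```

View pics/w10.png

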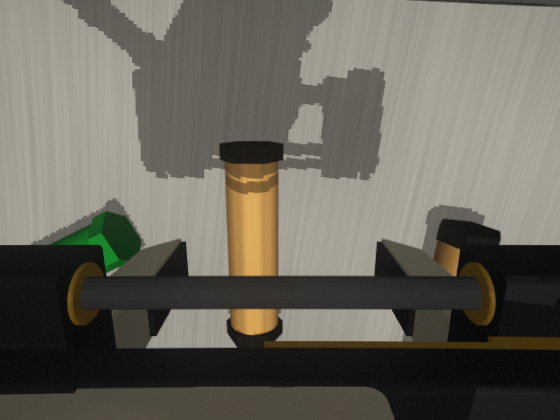

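Pin B is at (253,240), standing straight between the jaws. The green look-alike is at (90,240) on the left, so I'll narrow the jaws to clear it.

Request:
drive_tool --deltas '[{"hand": -0.4,"tx": -0.31,"ty": 0.43,"tz": 0,"wx": 0,"wy": 0.05,"wz": 0},{"hand": -0.4,"tx": -0.31,"ty": 0.43,"tz": 0,"wx": 0,"wy": 0,"wz": 0},{"hand": -0.4,"tx": 0,"ty": 0,"tz": 0.4,"wx": 0,"wy": 0,"wz": 0},{"hand": -0.4,"tx": 0,"ty": 0,"tz": 0.5,"wx": 0,"wy": 0,"wz": 0},{"hand": -0.4,"tx": 0,"ty": 0,"tz": 0.5,"wx": 0,"wy": 0,"wz": 0},{"hand": -0.4,"tx": 0,"ty": 0,"tz": 0,"wx": 0,"wy": 0,"wz": 0}]'

```text
time: 14.47
tool_pos: [434.5, -184.9, 81.2]
tcp_rot: [-3.14, 0.002, 0.131]
contact_force: [-2.0, 0.9, 0.4]
grip_width: 64.8
```

```bash
python3 - <<'E'
from h import *
st();C=cam("wrist");im=capture("wrist");
cv2.imwrite("pics/w11.png",im[:,:,::-1])
print(proj(C,[[435.2,-185.3,20.5],[435.2,-185.3,41]]))
plan([435.2,-185.3,19],down(np.radians(7.5)))
E
```

```text
t14.47 [ 434.5 -184.9   81.2] [-3.14e+00  2.00e-03  1.31e-01] F [-2.   0.9  0.4] w64.8 q [-0.56  0.45  1.87  0.    0.82 -0.7 ]
[[282.67363503 227.48054181]
 [282.81008096 239.39047363]]
from [ 435.1 -185.2   82.5] rot rows total w: [-0.01  0.01 -0.  ] then shift total t: [0.   0.   1.59] rows 1.6
```

View pics/w11.png

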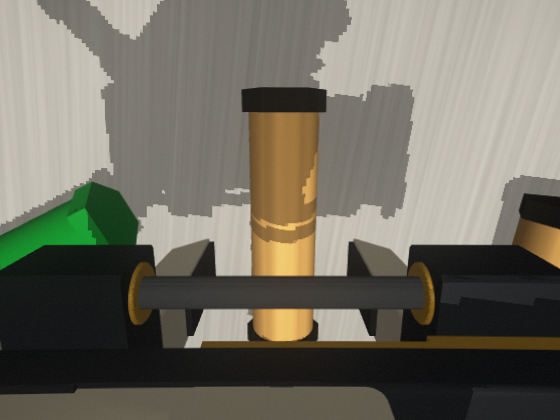

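Pin B is centred at column 284 and the green one is clear. Descending and gripping.

Request:
drive_tool --deltas '[{"hand": -0.4,"tx": 0,"ty": 0,"tz": 0.5,"wx": 0,"wy": 0,"wz": 0},{"hand": -0.4,"tx": 0,"ty": 0,"tz": 0.5,"wx": 0,"wy": 0,"wz": 0},{"hand": -0.4,"tx": 0,"ty": 0,"tz": 0.4,"wx": 0,"wy": 0,"wz": 0},{"hand": -0.4,"tx": 0,"ty": 0,"tz": 0.19,"wx": 0,"wy": 0,"wz": 0},{"hand": 1,"tx": 0,"ty": 0,"tz": 0,"wx": 0,"wy": 0,"wz": 0},{"hand": 1,"tx": 0,"ty": 0,"tz": 0,"wx": 0,"wy": 0,"wz": 0},{"hand": 1,"tx": 0,"ty": 0,"tz": 0,"wx": 0,"wy": 0,"wz": 0},{"hand": 1,"tx": 0,"ty": 0,"tz": 0,"wx": 0,"wy": 0,"wz": 0},{"hand": 1,"tx": 0,"ty": 0,"tz": 0,"wx": 0,"wy": 0,"wz": 0},{"hand": 1,"tx": 0,"ty": 0,"tz": 0,"wx": 0,"wy": 0,"wz": 0}]'

```text
time: 15.35
tool_pos: [435.7, -185.7, 19.8]
tcp_rot: [3.14, -0.002, 0.13]
contact_force: [0.9, 0.6, 6.4]
grip_width: 39.1
```

Request:
drive_tool --deltas '[{"hand": 1,"tx": 0,"ty": 0,"tz": -0.4,"wx": 0,"wy": 0,"wz": 0},{"hand": 1,"tx": 0,"ty": 0,"tz": -0.7,"wx": 0,"wy": 0,"wz": 0},{"hand": 1,"tx": 0,"ty": 0,"tz": -0.8,"wx": 0,"wy": 0,"wz": 0},{"hand": 1,"tx": 0,"ty": 0,"tz": -0.8,"wx": 0,"wy": 0,"wz": 0},{"hand": 1,"tx": 0,"ty": 0,"tz": -0.8,"wx": 0,"wy": 0,"wz": 0},{"hand": 1,"tx": 0,"ty": 0,"tz": -0.8,"wx": 0,"wy": 0,"wz": 0},{"hand": 1,"tx": 0,"ty": 0,"tz": -0.8,"wx": 0,"wy": 0,"wz": 0},{"hand": 1,"tx": 0,"ty": 0,"tz": -0.5,"wx": 0,"wy": 0,"wz": 0},{"hand": 1,"tx": 0,"ty": 0,"tz": 0,"wx": 0,"wy": 0,"wz": 0}]'

```text
time: 16.1
tool_pos: [436.6, -186.3, 247.2]
tcp_rot: [3.136, -0.007, 0.131]
contact_force: [1.2, -0.4, -2.7]
grip_width: 39.3
```

```bash
python3 - <<'E'
from h import *
st();im=capture("wrist");
cv2.imwrite("pics/w12.png",im[:,:,::-1])
plan(c2w(-80,0,230),down(CA))
E
```

```text
t16.10 [ 436.6 -186.3  247.2] [ 3.136 -0.007  0.131] F [ 1.2 -0.4 -2.7] w39.3 q [-0.57  0.24  1.65  0.    1.24 -0.7 ]
from [ 435.7 -185.7  244.5] rot rows total w: [ 0.03 -0.04  0.68] then shift total t: [ 0.97 -7.35  0.36] rows 7.4
```

View pics/w12.png

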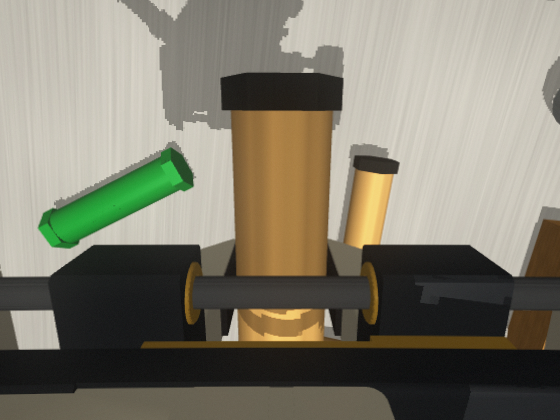

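Pin B is held level at (283,170). Carrying it over rest0.

Request:
drive_tool --deltas '[{"hand": 1,"tx": 0.05,"ty": -0.4,"tz": 0,"wx": 0.03,"wy": -0.04,"wz": 0.68},{"hand": 1,"tx": 0.12,"ty": -0.8,"tz": 0,"wx": 0,"wy": 0,"wz": 0},{"hand": 1,"tx": 0.12,"ty": -0.9,"tz": 0,"wx": 0,"wy": 0,"wz": 0},{"hand": 1,"tx": 0.12,"ty": -0.9,"tz": 0,"wx": 0,"wy": 0,"wz": 0},{"hand": 1,"tx": 0.12,"ty": -0.9,"tz": 0,"wx": 0,"wy": 0,"wz": 0},{"hand": 1,"tx": 0.12,"ty": -0.9,"tz": 0,"wx": 0,"wy": 0,"wz": 0},{"hand": 1,"tx": 0.12,"ty": -0.9,"tz": 0,"wx": 0,"wy": 0,"wz": 0},{"hand": 1,"tx": 0.12,"ty": -0.9,"tz": 0,"wx": 0,"wy": 0,"wz": 0},{"hand": 1,"tx": 0.08,"ty": -0.7,"tz": 0,"wx": 0,"wy": 0,"wz": 0},{"hand": 1,"tx": 0,"ty": 0,"tz": 0,"wx": 0,"wy": 0,"wz": 0},{"hand": 1,"tx": 0,"ty": 0,"tz": 0,"wx": 0,"wy": 0,"wz": 0}]'

```text
time: 17.07
tool_pos: [450.9, 109.9, 241.3]
tcp_rot: [-3.139, 0.007, 0.074]
contact_force: [0.0, -0.6, -2.7]
grip_width: 39.7
```

```bash
python3 - <<'E'
from h import *
st();im=capture("wrist");
cv2.imwrite("pics/w13.png",im[:,:,::-1])
plan(c2w(-80,0,47),down(CA))
E
```

```text
t17.07 [450.9 109.9 241.3] [-3.139  0.007  0.074] F [ 0.  -0.6 -2.7] w39.7 q [ 0.07  0.23  1.68  0.    1.24 -0.  ]
from [451.1 108.8 241.6] rot rows total w: [-0.02  0.08  0.02] then shift total t: [ 0.06 -0.03  4.86] rows 4.9
```

View pics/w13.png

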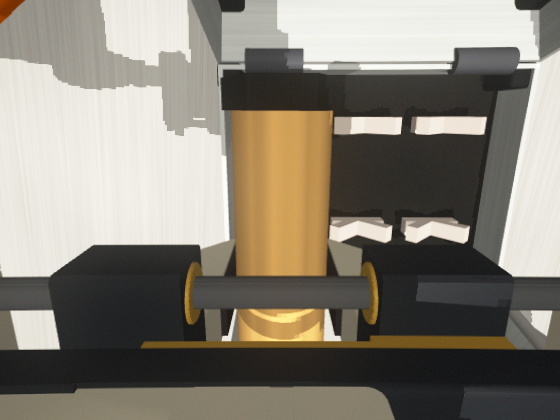

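```bash
python3 - <<'E'
from h import *
C=cam("wrist")
im=cv2.imread("pics/w13.png")[:,:,::-1].copy()
P=proj(C,[c2w(x,y,20) for x in(0,80) for y in(-63,-47,47,63)]+[c2w(x,y,44) for x in(-24,24,56,104) for y in(47,-47)])
b=cv2.resize(im[90:260,310:510],None,fx=4,fy=4,interpolation=cv2.INTER_CUBIC)
for p in P: cv2.circle(b,tuple(int(v) for v in ((p-[310,90])*4+1.5).round()),2,(255,0,0),-1)
cv2.imwrite("pics/w13b.png",b[:,:,::-1])
E
```

```text
(no output)
```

View pics/w13b.png

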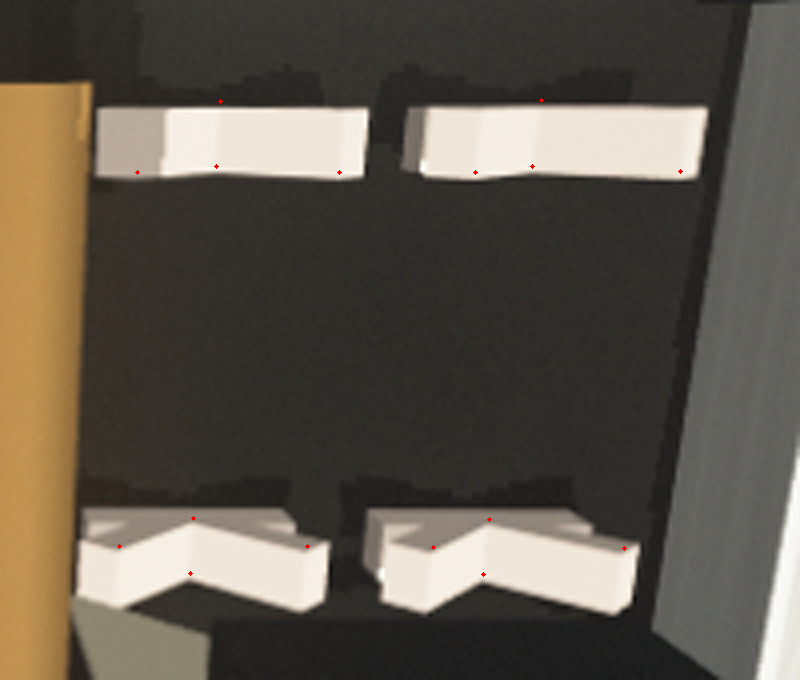

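The V-bottom predictions fall on the rest ridges to within about 1 mm, so it's safe to lower.

Request:
drive_tool --deltas '[{"hand": 1,"tx": 0.06,"ty": 0,"tz": 0.4,"wx": 0,"wy": 0.08,"wz": 0},{"hand": 1,"tx": 0,"ty": 0,"tz": 0.7,"wx": 0,"wy": 0,"wz": 0},{"hand": 1,"tx": 0,"ty": 0,"tz": 0.8,"wx": 0,"wy": 0,"wz": 0},{"hand": 1,"tx": 0,"ty": 0,"tz": 0.8,"wx": 0,"wy": 0,"wz": 0},{"hand": 1,"tx": 0,"ty": 0,"tz": 0.7,"wx": 0,"wy": 0,"wz": 0},{"hand": 1,"tx": 0,"ty": 0,"tz": 0.5,"wx": 0,"wy": 0,"wz": 0},{"hand": 1,"tx": 0,"ty": 0,"tz": 0.3,"wx": 0,"wy": 0,"wz": 0},{"hand": 1,"tx": 0,"ty": 0,"tz": 0.2,"wx": 0,"wy": 0,"wz": 0},{"hand": 1,"tx": 0,"ty": 0,"tz": 0,"wx": 0,"wy": 0,"wz": 0}]'

```text
time: 17.87
tool_pos: [453.8, 108.1, 65.5]
tcp_rot: [-3.139, 0.0, 0.069]
contact_force: [0.2, 0.9, -2.4]
grip_width: 38.9
```

```bash
python3 - <<'E'
from h import *
st()
plan(c2w(-80,0,47),down(CA))
E
```

```text
t17.87 [453.8 108.1  65.5] [-3.139  0.     0.069] F [ 0.2  0.9 -2.4] w38.9 q [ 0.07  0.47  1.9   0.    0.77 -0.  ]
from [453.8 108.1  65.5] rot rows total w: [-0.03  0.01 -0.02] then shift total t: [-0.   -0.05  0.46] rows 0.5
```

Request:
drive_tool --deltas '[{"hand": 1,"tx": 0,"ty": 0,"tz": 0.15,"wx": 0,"wy": 0,"wz": 0},{"hand": 1,"tx": 0,"ty": 0,"tz": 0.15,"wx": 0,"wy": 0,"wz": 0},{"hand": 1,"tx": 0,"ty": 0,"tz": 0.13,"wx": 0,"wy": 0,"wz": 0},{"hand": 1,"tx": 0,"ty": 0,"tz": 0,"wx": 0,"wy": 0,"wz": 0}]'

```text
time: 18.2
tool_pos: [454.7, 109.3, 49.6]
tcp_rot: [-3.139, -0.003, 0.071]
contact_force: [-0.2, 0.3, -2.6]
grip_width: 39.7
```

```bash
python3 - <<'E'
from h import *
st()
im=capture("wrist");
cv2.imwrite("pics/w14.png",im[:,:,::-1])
E
```

```text
t18.20 [454.7 109.3  49.6] [-3.139e+00 -3.000e-03  7.100e-02] F [-0.2  0.3 -2.6] w39.7 q [ 0.07  0.5   1.91  0.    0.73 -0.  ]
```

View pics/w14.png

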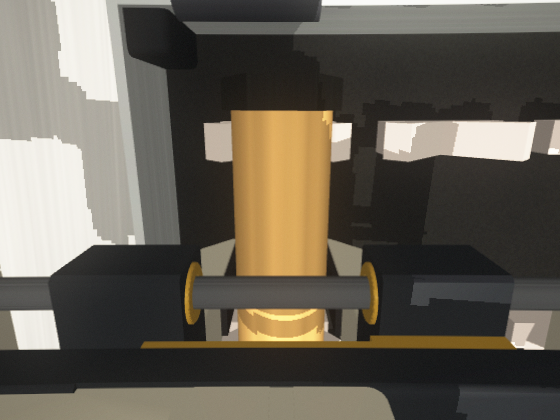

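The pin is over its rest and centred, but not yet in contact. A few millimetres more, then release.

Request:
drive_tool --deltas '[{"hand": 1,"tx": 0,"ty": 0,"tz": 0.05,"wx": 0,"wy": 0,"wz": 0},{"hand": 1,"tx": 0,"ty": 0,"tz": 0.03,"wx": 0,"wy": 0,"wz": 0},{"hand": 1,"tx": 0,"ty": 0,"tz": 0,"wx": 0,"wy": 0,"wz": 0}]'

```text
time: 18.5
tool_pos: [455.0, 109.4, 48.7]
tcp_rot: [-3.139, -0.004, 0.072]
contact_force: [-7.0, -1.9, 18.1]
grip_width: 39.5
```

Request:
drive_tool --deltas '[{"hand": 0.4,"tx": 0,"ty": 0,"tz": 0,"wx": 0,"wy": 0,"wz": 0},{"hand": -0.15,"tx": 0,"ty": 0,"tz": 0,"wx": 0,"wy": 0,"wz": 0},{"hand": -0.15,"tx": 0,"ty": 0,"tz": 0,"wx": 0,"wy": 0,"wz": 0},{"hand": -0.15,"tx": 0,"ty": 0,"tz": -0.2,"wx": 0,"wy": 0,"wz": 0},{"hand": -0.15,"tx": 0,"ty": 0,"tz": -0.4,"wx": 0,"wy": 0,"wz": 0},{"hand": -0.15,"tx": 0,"ty": 0,"tz": -0.8,"wx": 0,"wy": 0,"wz": 0},{"hand": -0.15,"tx": 0,"ty": 0,"tz": -1,"wx": 0,"wy": 0,"wz": 0},{"hand": -0.15,"tx": 0,"ty": 0,"tz": -1,"wx": 0,"wy": 0,"wz": 0},{"hand": -0.15,"tx": 0,"ty": 0,"tz": -1,"wx": 0,"wy": 0,"wz": 0},{"hand": -0.6,"tx": 0,"ty": 0,"tz": -0.8,"wx": 0,"wy": 0,"wz": 0},{"hand": -0.6,"tx": 0,"ty": 0,"tz": 0,"wx": 0,"wy": 0,"wz": 0}]'

```text
time: 19.42
tool_pos: [457.3, 109.1, 262.2]
tcp_rot: [-3.139, -0.017, 0.071]
contact_force: [0.5, -0.5, 0.2]
grip_width: 61.7
```

```bash
python3 - <<'E'
from h import *
st();im=capture("wrist");cv2.imwrite("pics/w15.png",im[:,:,::-1])
findpins("top15.png")
plan([602,-229,200],down(np.radians(1)))
E
```

```text
t19.42 [457.3 109.1 262.2] [-3.139 -0.017  0.071] F [ 0.5 -0.5  0.2] w61.7 q [ 0.07  0.21  1.64  0.    1.27 -0.  ]
px [386.7 191.6] area 484 pos [ 568.8 -409.6   20.5] len 139 axis deg 173.6
px [334.  197.5] area 547 pos [ 548.4 -236.3   20.5] len 137 axis deg 90.4
from [454.8 108.9 256.4] rot rows total w: [-0.03 -0.08  0.62] then shift total t: [3.53 8.51 1.41] rows 8.5
```

View pics/w15.png

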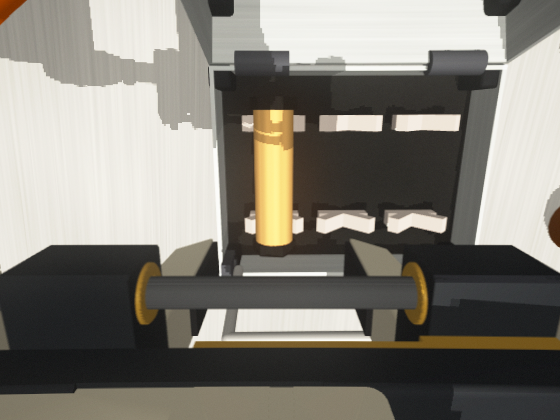

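View pics/top15.png

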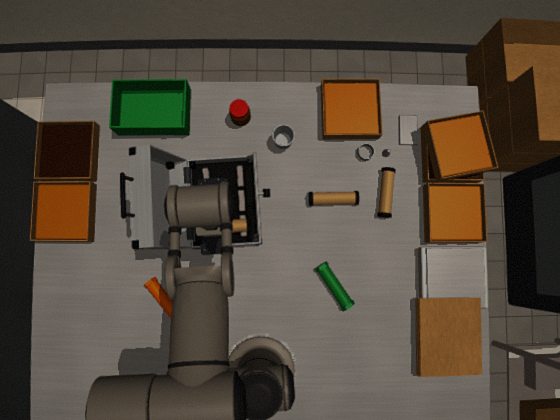

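Pin B sits squarely in rest0, at (273,175). Pin A has been knocked aside and is now at top px (334,197), i.e. (548,-236). I'm going to the new place.

```bash
python3 - <<'E'
from h import *
plan([548.4,-236.3,200],down(np.radians(1)))
E
```

```text
from [454.8 108.9 256.4] rot rows total w: [-0.03 -0.08  0.62] then shift total t: [2.19 8.67 1.41] rows 8.7
```

Request:
drive_tool --deltas '[{"hand": -0.6,"tx": 0.2,"ty": 0.8,"tz": 0,"wx": -0.03,"wy": -0.08,"wz": 0.62},{"hand": -0.6,"tx": 0.22,"ty": 0.87,"tz": 0,"wx": 0,"wy": 0,"wz": 0},{"hand": -0.6,"tx": 0.22,"ty": 0.87,"tz": 0,"wx": 0,"wy": 0,"wz": 0},{"hand": -0.6,"tx": 0.22,"ty": 0.87,"tz": 0,"wx": 0,"wy": 0,"wz": 0},{"hand": -0.6,"tx": 0.22,"ty": 0.87,"tz": 0,"wx": 0,"wy": 0,"wz": 0},{"hand": -0.6,"tx": 0.22,"ty": 0.87,"tz": 0,"wx": 0,"wy": 0,"wz": 0},{"hand": -0.6,"tx": 0.22,"ty": 0.87,"tz": 0,"wx": 0,"wy": 0,"wz": 0},{"hand": -0.6,"tx": 0.22,"ty": 0.87,"tz": 0.2,"wx": 0,"wy": 0,"wz": 0},{"hand": -0.6,"tx": 0.22,"ty": 0.87,"tz": 0.4,"wx": 0,"wy": 0,"wz": 0},{"hand": -0.6,"tx": 0.22,"ty": 0.87,"tz": 0.8,"wx": 0,"wy": 0,"wz": 0},{"hand": -0.6,"tx": 0,"ty": 0,"tz": 0.8,"wx": 0,"wy": 0,"wz": 0},{"hand": -0.6,"tx": 0,"ty": 0,"tz": 0.5,"wx": 0,"wy": 0,"wz": 0},{"hand": -0.6,"tx": 0,"ty": 0,"tz": 0,"wx": 0,"wy": 0,"wz": 0}]'

```text
time: 20.6
tool_pos: [543.9, -228.6, 143.9]
tcp_rot: [-3.135, 0.015, 0.016]
contact_force: [-1.3, -0.3, -0.1]
grip_width: 73.6
```

```bash
python3 - <<'E'
from h import *
st();C=cam("wrist");im=capture("wrist");cv2.imwrite("pics/w16.png",im[:,:,::-1])
plan([548.4,-236.3,19],down(np.radians(1)))
print(proj(C,[[548.4,-236.3,20.5],[548.4,-168.3,20.5],[548.4,-304.3,20.5]]))
E
```

```text
t20.60 [ 543.9 -228.6  143.9] [-3.135  0.015  0.016] F [-1.3 -0.3 -0.1] w73.6 q [-0.53  0.56  1.46 -0.    1.14 -0.54]
from [ 545.4 -228.9  147.1] rot rows total w: [-0.05  0.12 -0.01] then shift total t: [0.07 0.19 3.2 ] rows 3.2
[[288.83847951 211.26975863]
 [290.75759381 123.55171277]
 [287.16888862 288.59728107]]
```

View pics/w16.png

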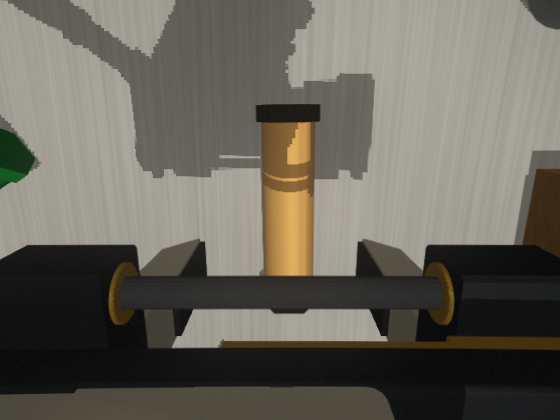

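Pin A runs vertically at columns 288-289, so the jaws are aligned and centred after the 3 mm shift. Descending and gripping.

Request:
drive_tool --deltas '[{"hand": -0.4,"tx": 0.06,"ty": 0.19,"tz": 0.4,"wx": -0.05,"wy": 0.12,"wz": 0},{"hand": -0.4,"tx": 0,"ty": 0,"tz": 0.6,"wx": 0,"wy": 0,"wz": 0},{"hand": -0.4,"tx": 0,"ty": 0,"tz": 0.7,"wx": 0,"wy": 0,"wz": 0},{"hand": -0.4,"tx": 0,"ty": 0,"tz": 0.6,"wx": 0,"wy": 0,"wz": 0},{"hand": -0.4,"tx": 0,"ty": 0,"tz": 0.5,"wx": 0,"wy": 0,"wz": 0},{"hand": -0.4,"tx": 0,"ty": 0,"tz": 0.4,"wx": 0,"wy": 0,"wz": 0},{"hand": -0.4,"tx": 0,"ty": 0,"tz": 0,"wx": 0,"wy": 0,"wz": 0},{"hand": 1,"tx": 0,"ty": 0,"tz": 0,"wx": 0,"wy": 0,"wz": 0},{"hand": 1,"tx": 0,"ty": 0,"tz": 0,"wx": 0,"wy": 0,"wz": 0},{"hand": 1,"tx": 0,"ty": 0,"tz": 0,"wx": 0,"wy": 0,"wz": 0},{"hand": 1,"tx": 0,"ty": 0,"tz": 0,"wx": 0,"wy": 0,"wz": 0},{"hand": 1,"tx": 0,"ty": 0,"tz": 0,"wx": 0,"wy": 0,"wz": 0},{"hand": 1,"tx": 0,"ty": 0,"tz": 0,"wx": 0,"wy": 0,"wz": 0}]'

```text
time: 21.73
tool_pos: [551.0, -238.1, 24.2]
tcp_rot: [3.136, -0.008, 0.017]
contact_force: [-2.7, 0.6, 6.4]
grip_width: 39.1
```

Request:
drive_tool --deltas '[{"hand": 1,"tx": 0,"ty": 0,"tz": -0.3,"wx": 0,"wy": 0,"wz": 0},{"hand": 1,"tx": 0,"ty": 0,"tz": -0.6,"wx": 0,"wy": 0,"wz": 0},{"hand": 1,"tx": 0,"ty": 0,"tz": -0.8,"wx": 0,"wy": 0,"wz": 0},{"hand": 1,"tx": 0,"ty": 0,"tz": -0.8,"wx": 0,"wy": 0,"wz": 0},{"hand": 1,"tx": 0,"ty": 0,"tz": -0.8,"wx": 0,"wy": 0,"wz": 0},{"hand": 1,"tx": 0,"ty": 0,"tz": -0.8,"wx": 0,"wy": 0,"wz": 0},{"hand": 1,"tx": 0,"ty": 0,"tz": -0.8,"wx": 0,"wy": 0,"wz": 0},{"hand": 1,"tx": 0,"ty": 0,"tz": -0.7,"wx": 0,"wy": 0,"wz": 0},{"hand": 1,"tx": 0,"ty": 0,"tz": 0,"wx": 0,"wy": 0,"wz": 0},{"hand": 1,"tx": 0,"ty": 0,"tz": 0,"wx": 0,"wy": 0,"wz": 0}]'

```text
time: 22.57
tool_pos: [549.6, -237.0, 249.1]
tcp_rot: [3.135, -0.011, 0.017]
contact_force: [0.3, 0.0, -3.7]
grip_width: 39.3
```

```bash
python3 - <<'E'
from h import *
st();im=capture("wrist");cv2.imwrite("pics/w17.png",im[:,:,::-1])
plan(c2w(80,0,240),down(CA))
E
```

```text
t22.57 [ 549.6 -237.   249.1] [ 3.135 -0.011  0.017] F [ 0.3  0.  -3.7] w39.3 q [-0.54  0.47  1.31 -0.    1.36 -0.55]
from [ 548.8 -236.5  246.9] rot rows total w: [ 0.05 -0.08 -0.62] then shift total t: [ 2.24 -8.82  0.17] rows 8.8
```

View pics/w17.png

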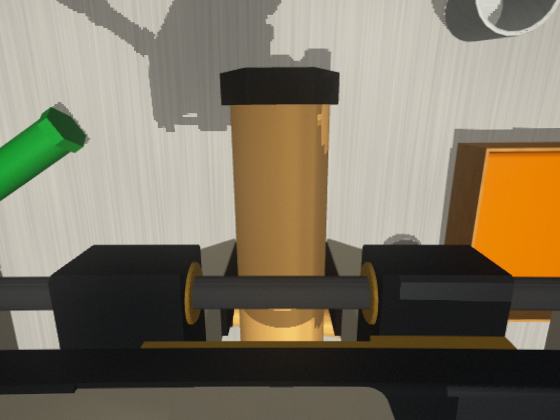

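Pin A is held level. Carrying it to rest2.

Request:
drive_tool --deltas '[{"hand": 1,"tx": 0.1,"ty": -0.5,"tz": 0,"wx": 0.05,"wy": -0.08,"wz": -0.62},{"hand": 1,"tx": 0.22,"ty": -0.85,"tz": 0,"wx": 0,"wy": 0,"wz": 0},{"hand": 1,"tx": 0.23,"ty": -0.9,"tz": 0,"wx": 0,"wy": 0,"wz": 0},{"hand": 1,"tx": 0.23,"ty": -0.9,"tz": 0,"wx": 0,"wy": 0,"wz": 0},{"hand": 1,"tx": 0.23,"ty": -0.9,"tz": 0,"wx": 0,"wy": 0,"wz": 0},{"hand": 1,"tx": 0.23,"ty": -0.9,"tz": 0,"wx": 0,"wy": 0,"wz": 0},{"hand": 1,"tx": 0.23,"ty": -0.9,"tz": 0,"wx": 0,"wy": 0,"wz": 0},{"hand": 1,"tx": 0.23,"ty": -0.9,"tz": 0,"wx": 0,"wy": 0,"wz": 0},{"hand": 1,"tx": 0.23,"ty": -0.9,"tz": 0,"wx": 0,"wy": 0,"wz": 0},{"hand": 1,"tx": 0.22,"ty": -0.85,"tz": 0,"wx": 0,"wy": 0,"wz": 0},{"hand": 1,"tx": 0.09,"ty": -0.32,"tz": 0,"wx": 0,"wy": 0,"wz": 0},{"hand": 1,"tx": 0,"ty": 0,"tz": 0,"wx": 0,"wy": 0,"wz": 0},{"hand": 1,"tx": 0,"ty": 0,"tz": 0,"wx": 0,"wy": 0,"wz": 0}]'

```text
time: 23.7
tool_pos: [613.8, 121.5, 244.7]
tcp_rot: [3.141, 0.004, 0.073]
contact_force: [0.1, -0.2, -2.3]
grip_width: 39.8
```

```bash
python3 - <<'E'
from h import *
st();im=capture("wrist");cv2.imwrite("pics/w18.png",im[:,:,::-1])
plan(c2w(80,0,55),down(CA))
E
```

```text
t23.70 [613.8 121.5 244.7] [3.141 0.004 0.073] F [ 0.1 -0.2 -2.3] w39.8 q [ 0.07  0.53  1.21 -0.    1.4   0.  ]
from [613.9 120.5 245.2] rot rows total w: [0.01 0.04 0.  ] then shift total t: [-0.02 -0.03  4.75] rows 4.8
```

View pics/w18.png

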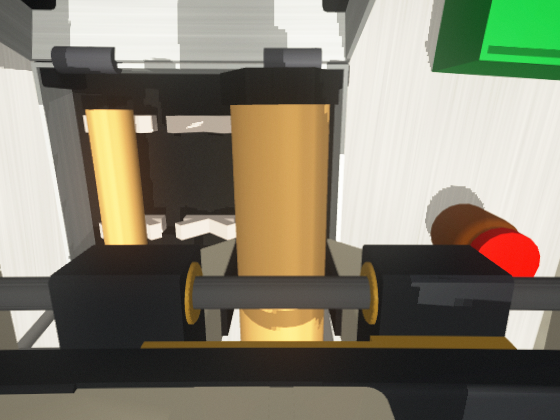

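Pin A is over rest2 and pin B is still in rest0. Lowering.

Request:
drive_tool --deltas '[{"hand": 1,"tx": -0.03,"ty": 0,"tz": 0.4,"wx": 0,"wy": 0.04,"wz": 0},{"hand": 1,"tx": 0,"ty": 0,"tz": 0.7,"wx": 0,"wy": 0,"wz": 0},{"hand": 1,"tx": 0,"ty": 0,"tz": 0.8,"wx": 0,"wy": 0,"wz": 0},{"hand": 1,"tx": 0,"ty": 0,"tz": 0.8,"wx": 0,"wy": 0,"wz": 0},{"hand": 1,"tx": 0,"ty": 0,"tz": 0.7,"wx": 0,"wy": 0,"wz": 0},{"hand": 1,"tx": 0,"ty": 0,"tz": 0.5,"wx": 0,"wy": 0,"wz": 0},{"hand": 1,"tx": 0,"ty": 0,"tz": 0.3,"wx": 0,"wy": 0,"wz": 0},{"hand": 1,"tx": 0,"ty": 0,"tz": 0.2,"wx": 0,"wy": 0,"wz": 0},{"hand": 1,"tx": 0,"ty": 0,"tz": 0.1,"wx": 0,"wy": 0,"wz": 0},{"hand": 1,"tx": 0,"ty": 0,"tz": 0,"wx": 0,"wy": 0,"wz": 0},{"hand": 1,"tx": 0,"ty": 0,"tz": 0,"wx": 0,"wy": 0,"wz": 0}]'

```text
time: 24.67
tool_pos: [614.6, 120.9, 67.8]
tcp_rot: [3.141, -0.005, 0.071]
contact_force: [-0.3, -0.2, -2.0]
grip_width: 39.4
```

```bash
python3 - <<'E'
from h import *
st()
plan(c2w(80,0,52),down(CA))
E
```

```text
t24.67 [614.6 120.9  67.8] [ 3.141 -0.005  0.071] F [-0.3 -0.2 -2. ] w39.4 q [ 0.07  0.69  1.44 -0.    1.01  0.  ]
from [614.6 120.9  67.8] rot rows total w: [ 0.   -0.06 -0.  ] then shift total t: [-0.03 -0.02  0.39] rows 0.4
```

Request:
drive_tool --deltas '[{"hand": 1,"tx": -0.04,"ty": 0,"tz": 0.15,"wx": 0,"wy": -0.06,"wz": 0},{"hand": 1,"tx": 0,"ty": 0,"tz": 0.15,"wx": 0,"wy": 0,"wz": 0},{"hand": 1,"tx": 0,"ty": 0,"tz": 0.08,"wx": 0,"wy": 0,"wz": 0},{"hand": 1,"tx": 0,"ty": 0,"tz": 0,"wx": 0,"wy": 0,"wz": 0},{"hand": 1,"tx": 0,"ty": 0,"tz": 0,"wx": 0,"wy": 0,"wz": 0}]'

```text
time: 25.08
tool_pos: [612.8, 121.3, 52.0]
tcp_rot: [-3.141, 0.0, 0.071]
contact_force: [1.7, 0.3, 2.2]
grip_width: 39.3
```

Request:
drive_tool --deltas '[{"hand": 1,"tx": 0,"ty": 0,"tz": 0.03,"wx": 0,"wy": 0,"wz": 0},{"hand": 1,"tx": 0,"ty": 0,"tz": 0,"wx": 0,"wy": 0,"wz": 0},{"hand": 0.4,"tx": 0,"ty": 0,"tz": 0,"wx": 0,"wy": 0,"wz": 0},{"hand": -0.15,"tx": 0,"ty": 0,"tz": 0,"wx": 0,"wy": 0,"wz": 0},{"hand": -0.15,"tx": 0,"ty": 0,"tz": 0,"wx": 0,"wy": 0,"wz": 0},{"hand": -0.15,"tx": 0,"ty": 0,"tz": -0.2,"wx": 0,"wy": 0,"wz": 0},{"hand": -0.15,"tx": 0,"ty": 0,"tz": -0.4,"wx": 0,"wy": 0,"wz": 0},{"hand": -0.15,"tx": 0,"ty": 0,"tz": -0.8,"wx": 0,"wy": 0,"wz": 0},{"hand": -0.15,"tx": 0,"ty": 0,"tz": -1,"wx": 0,"wy": 0,"wz": 0},{"hand": -0.15,"tx": 0,"ty": 0,"tz": -1,"wx": 0,"wy": 0,"wz": 0},{"hand": -0.15,"tx": 0,"ty": 0,"tz": -1,"wx": 0,"wy": 0,"wz": 0},{"hand": -0.6,"tx": 0,"ty": 0,"tz": -0.8,"wx": 0,"wy": 0,"wz": 0},{"hand": -0.6,"tx": 0,"ty": 0,"tz": 0,"wx": 0,"wy": 0,"wz": 0},{"hand": -0.6,"tx": 0,"ty": 0,"tz": 0,"wx": 0,"wy": 0,"wz": 0}]'

```text
time: 26.25
tool_pos: [613.5, 121.2, 261.0]
tcp_rot: [3.141, -0.003, 0.071]
contact_force: [-0.4, -0.1, -0.8]
grip_width: 68.4
```

```bash
python3 - <<'E'
from h import *
st();im=capture("wrist");cv2.imwrite("pics/w19.png",im[:,:,::-1])
findpins("top19.png")
plan([569,-410,240],down(np.radians(-96.5)))
plan([569,-410,240],down(np.radians(83.5)))
E
```

```text
t26.25 [613.5 121.2 261. ] [ 3.141e+00 -3.000e-03  7.100e-02] F [-0.4 -0.1 -0.8] w68.4 q [ 0.07  0.52  1.19 -0.    1.43  0.  ]
px [386.7 191.3] area 490 pos [ 569.9 -409.6   20.5] len 141 axis deg 173.6
from [612.1 121.1 257.3] rot rows total w: [ 0.04  0.03 20.12] then shift total t: [13.31 -0.43  0.43] rows 13.3
from [612.1 121.1 257.3] rot rows total w: [ -0.03   0.04 -15.88] then shift total t: [-13.31   0.43   0.43] rows 13.3
```

View pics/w19.png

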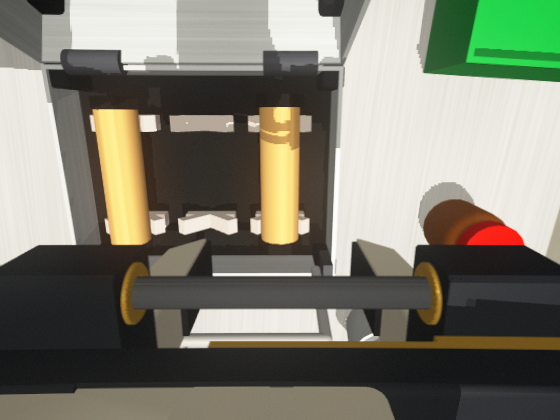

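Both pins are squarely seated, B at (122,175) and A at (280,175), with the middle rest free. C is at (387,191), unmoved. Going there.

```bash
python3 - <<'E'
from h import *
plan([569.9,-409.6,240],down(0.071))
E
```

```text
from [612.1 121.1 257.3] rot rows total w: [0.   0.04 0.  ] then shift total t: [-1.99 13.16  0.43] rows 13.2
```

Request:
drive_tool --deltas '[{"hand": -0.5,"tx": -0.07,"ty": 0.45,"tz": 0,"wx": 0,"wy": 0,"wz": 0},{"hand": -0.5,"tx": -0.14,"ty": 0.9,"tz": 0,"wx": 0,"wy": 0,"wz": 0},{"hand": -0.5,"tx": -0.14,"ty": 0.95,"tz": 0,"wx": 0,"wy": 0,"wz": 0},{"hand": -0.5,"tx": -0.14,"ty": 0.95,"tz": 0,"wx": 0,"wy": 0,"wz": 0},{"hand": -0.5,"tx": -0.14,"ty": 0.95,"tz": 0,"wx": 0,"wy": 0,"wz": 0},{"hand": -0.5,"tx": -0.14,"ty": 0.95,"tz": 0,"wx": 0,"wy": 0,"wz": 0},{"hand": -0.5,"tx": -0.14,"ty": 0.95,"tz": 0,"wx": 0,"wy": 0,"wz": 0},{"hand": -0.5,"tx": -0.14,"ty": 0.95,"tz": 0,"wx": 0,"wy": 0,"wz": 0},{"hand": -0.5,"tx": -0.14,"ty": 0.95,"tz": 0,"wx": 0,"wy": 0,"wz": 0},{"hand": -0.5,"tx": -0.14,"ty": 0.95,"tz": 0,"wx": 0,"wy": 0,"wz": 0},{"hand": -0.5,"tx": -0.14,"ty": 0.95,"tz": 0,"wx": 0,"wy": 0,"wz": 0},{"hand": -0.5,"tx": -0.14,"ty": 0.95,"tz": 0,"wx": 0,"wy": 0,"wz": 0},{"hand": -0.5,"tx": -0.14,"ty": 0.95,"tz": 0,"wx": 0,"wy": 0,"wz": 0},{"hand": -0.5,"tx": -0.14,"ty": 0.95,"tz": 0,"wx": 0,"wy": 0,"wz": 0},{"hand": -0.5,"tx": 0,"ty": 0,"tz": 0,"wx": 0,"wy": 0,"wz": -0.88},{"hand": -0.5,"tx": 0,"ty": 0,"tz": 0,"wx": 0,"wy": 0,"wz": -1},{"hand": -0.5,"tx": 0,"ty": 0,"tz": 0,"wx": 0,"wy": 0,"wz": -1},{"hand": -0.5,"tx": 0,"ty": 0,"tz": 0,"wx": 0,"wy": 0,"wz": -1},{"hand": -0.5,"tx": 0,"ty": 0,"tz": 0,"wx": 0,"wy": 0,"wz": -1},{"hand": -0.5,"tx": 0,"ty": 0,"tz": 0,"wx": 0,"wy": 0,"wz": -1}]'

```text
time: 28.02
tool_pos: [572.9, -392.6, 255.9]
tcp_rot: [-3.136, 0.003, 0.588]
contact_force: [0.6, 0.1, -0.3]
grip_width: 68.9
```

Request:
drive_tool --deltas '[{"hand": -0.5,"tx": 0,"ty": 0,"tz": 0,"wx": 0,"wy": 0,"wz": -1},{"hand": -0.5,"tx": 0,"ty": 0,"tz": 0,"wx": 0,"wy": 0,"wz": -1},{"hand": -0.5,"tx": 0,"ty": 0,"tz": 0,"wx": 0,"wy": 0,"wz": -1},{"hand": -0.5,"tx": 0,"ty": 0,"tz": 0,"wx": 0,"wy": 0,"wz": -1},{"hand": -0.5,"tx": 0,"ty": 0,"tz": 0,"wx": 0,"wy": 0,"wz": -1},{"hand": -0.5,"tx": 0,"ty": 0,"tz": 0,"wx": 0,"wy": 0,"wz": -1},{"hand": -0.5,"tx": 0,"ty": 0,"tz": 0,"wx": 0,"wy": 0,"wz": -1},{"hand": -0.5,"tx": 0,"ty": 0,"tz": 0,"wx": 0,"wy": 0,"wz": -1},{"hand": -0.5,"tx": 0,"ty": 0,"tz": 0,"wx": 0,"wy": 0,"wz": -1},{"hand": -0.5,"tx": 0,"ty": 0,"tz": 0,"wx": 0,"wy": 0,"wz": -1},{"hand": -0.5,"tx": 0,"ty": 0,"tz": 0,"wx": 0,"wy": 0,"wz": 0}]'

```text
time: 28.93
tool_pos: [573.0, -392.5, 256.1]
tcp_rot: [-3.136, -0.002, 1.46]
contact_force: [-0.5, -0.1, 0.2]
grip_width: 68.9
```

```bash
python3 - <<'E'
from h import *
st();C=cam("wrist");im=capture("wrist");cv2.imwrite("pics/w20.png",im[:,:,::-1])
plan([569.5,-409.8,110],down(np.radians(83.5)))
print(proj(C,[[569.5,-409.8,20.5]]))
E
```

```text
t28.93 [ 573.  -392.5  256.1] [-3.136e+00 -2.000e-03  1.460e+00] F [-0.5 -0.1  0.2] w68.9 q [-0.71  0.67  0.94 -0.    1.54 -2.17]
from [ 573.1 -392.6  256.4] rot rows total w: [-0.06 -0.02 -0.02] then shift total t: [-0.44 -0.04  3.66] rows 3.7
[[265.65732136 175.56267258]]
```

View pics/w20.png

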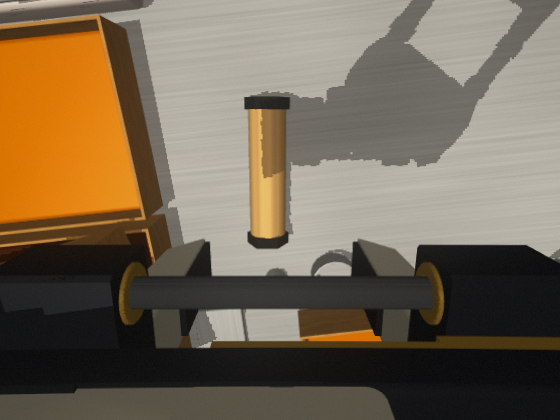

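Pin C is at (267,172), aligned. The orange tray on the left may come close to the gripper body, so I'll measure the clearance.

```bash
python3 - <<'E'
from h import *
C=cam("wrist")
print("base pts z0",back(C,[(175,205),(168,265),(160,205)],0).round(0).tolist())
for z in(40,55,70,90): print(z,back(C,[(135,205),(160,205),(120,60)],z).round(0).tolist())
im=capture("top");crop(im,340,90,520,250,4,"t20.png")
im=capture("side");crop(im,40,250,280,420,3,"s20.png")
E
```

```text
base pts z0 [[596.0, -522.0, 0.0], [671.0, -546.0, 0.0], [594.0, -540.0, 0.0]]
40 [[582.0, -551.0, 40.0], [585.0, -524.0, 40.0], [440.0, -532.0, 40.0]]
55 [[578.0, -544.0, 55.0], [581.0, -519.0, 55.0], [442.0, -526.0, 55.0]]
70 [[575.0, -537.0, 70.0], [578.0, -513.0, 70.0], [445.0, -520.0, 70.0]]
90 [[571.0, -528.0, 90.0], [573.0, -505.0, 90.0], [449.0, -512.0, 90.0]]
```

View pics/t20.png

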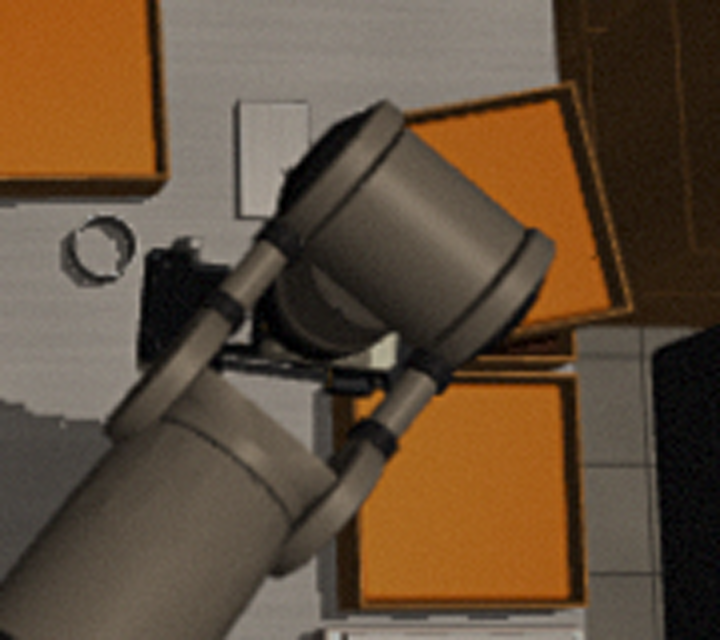

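View pics/s20.png

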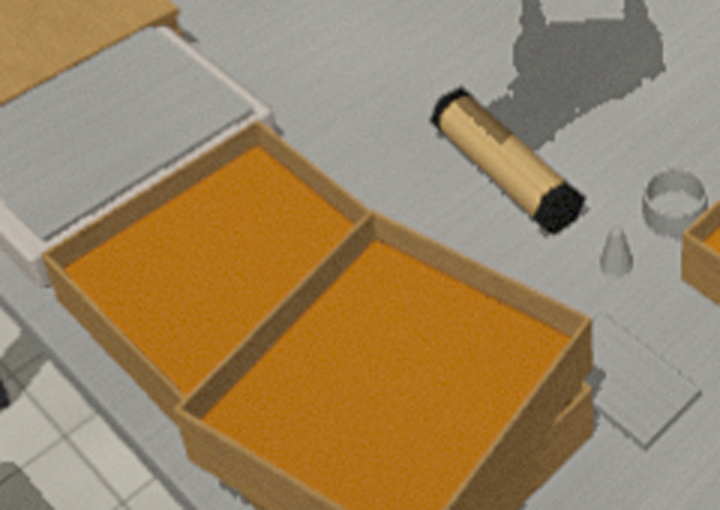

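```bash
python3 - <<'E'
from h import *
C=cam("top")
for z in(0,45,90): print(z,back(C,[(421,122),(432,180),(421,184),(421,150)],z).round(0).tolist())
plan([570,-411,110],down(np.radians(83.5)))
E
```

```text
0 [[812.0, -540.0, 0.0], [613.0, -570.0, 0.0], [599.0, -532.0, 0.0], [715.0, -536.0, 0.0]]
45 [[798.0, -525.0, 45.0], [604.0, -554.0, 45.0], [591.0, -517.0, 45.0], [703.0, -521.0, 45.0]]
90 [[783.0, -510.0, 90.0], [596.0, -538.0, 90.0], [583.0, -502.0, 90.0], [692.0, -506.0, 90.0]]
from [ 573.3 -392.7  257.2] rot rows total w: [-0.04 -0.01 -0.04] then shift total t: [-0.46 -0.03  3.68] rows 3.7
```

At the gripper body's x range the stacked tray's edge is at y≈-536, while the body reaches only -506, so it clears. Descending.

Request:
drive_tool --deltas '[{"hand": -0.4,"tx": -0.23,"ty": 0,"tz": 0.4,"wx": -0.05,"wy": 0,"wz": -0.03},{"hand": -0.4,"tx": -0.23,"ty": -0.03,"tz": 0.7,"wx": 0,"wy": 0,"wz": 0},{"hand": -0.4,"tx": 0,"ty": 0,"tz": 0.8,"wx": 0,"wy": 0,"wz": 0},{"hand": -0.4,"tx": 0,"ty": 0,"tz": 0.8,"wx": 0,"wy": 0,"wz": 0},{"hand": -0.4,"tx": 0,"ty": 0,"tz": 0.6,"wx": 0,"wy": 0,"wz": 0},{"hand": -0.4,"tx": 0,"ty": 0,"tz": 0.5,"wx": 0,"wy": 0,"wz": 0},{"hand": -0.4,"tx": 0,"ty": 0,"tz": 0,"wx": 0,"wy": 0,"wz": 0},{"hand": -0.4,"tx": 0,"ty": 0,"tz": 0,"wx": 0,"wy": 0,"wz": 0}]'

```text
time: 29.75
tool_pos: [570.0, -410.8, 105.3]
tcp_rot: [3.142, -0.001, 1.458]
contact_force: [0.5, -0.2, 0.1]
grip_width: 64.4
```

```bash
python3 - <<'E'
from h import *
st();C=cam("wrist");im=capture("wrist");cv2.imwrite("pics/w21.png",im[:,:,::-1])
plan([570,-411,20],down(np.radians(83.5)))
print(proj(C,[[570,-411,20.5]]))
E
```

```text
t29.75 [ 570.  -410.8  105.3] [ 3.142e+00 -1.000e-03  1.458e+00] F [ 0.5 -0.2  0.1] w64.4 q [-0.73  0.78  1.13  0.    1.23 -2.19]
from [ 570.8 -411.5  107.2] rot rows total w: [0.03 0.01 0.01] then shift total t: [ 0.01 -0.02  2.18] rows 2.2
[[282.07280371 216.52897935]]
```

View pics/w21.png

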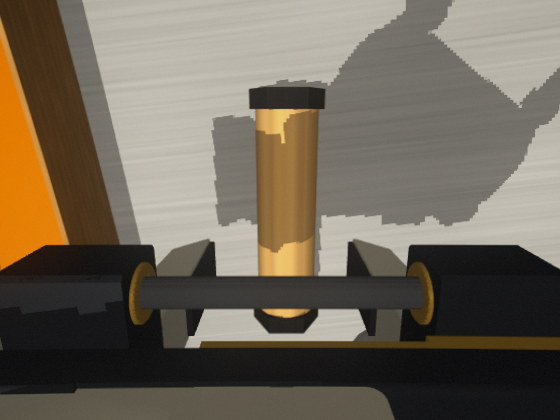

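Pin C is at column 287, about 2.5 mm towards tool +x. I'll correct that and grip.

Request:
drive_tool --deltas '[{"hand": -0.4,"tx": 0.06,"ty": 0,"tz": 0.4,"wx": 0.03,"wy": 0,"wz": 0},{"hand": -0.4,"tx": 0,"ty": 0,"tz": 0.5,"wx": 0,"wy": 0,"wz": 0},{"hand": -0.4,"tx": 0,"ty": 0,"tz": 0.5,"wx": 0,"wy": 0,"wz": 0},{"hand": -0.4,"tx": 0,"ty": 0,"tz": 0.4,"wx": 0,"wy": 0,"wz": 0},{"hand": -0.4,"tx": 0,"ty": 0,"tz": 0.35,"wx": 0,"wy": 0,"wz": 0},{"hand": -0.4,"tx": 0,"ty": 0,"tz": 0,"wx": 0,"wy": 0,"wz": 0},{"hand": 1,"tx": 0,"ty": 0,"tz": 0,"wx": 0,"wy": 0,"wz": 0},{"hand": 1,"tx": 0,"ty": 0,"tz": 0,"wx": 0,"wy": 0,"wz": 0},{"hand": 1,"tx": 0,"ty": 0,"tz": 0,"wx": 0,"wy": 0,"wz": 0},{"hand": 1,"tx": 0,"ty": 0,"tz": 0,"wx": 0,"wy": 0,"wz": 0},{"hand": 1,"tx": 0,"ty": 0,"tz": 0,"wx": 0,"wy": 0,"wz": 0},{"hand": 1,"tx": 0,"ty": 0,"tz": 0,"wx": 0,"wy": 0,"wz": 0}]'

```text
time: 30.8
tool_pos: [571.4, -408.9, 21.9]
tcp_rot: [3.14, 0.001, 1.459]
contact_force: [0.3, 2.8, 5.7]
grip_width: 39.0
```

Request:
drive_tool --deltas '[{"hand": 1,"tx": 0,"ty": 0,"tz": -0.3,"wx": 0,"wy": 0,"wz": 0},{"hand": 1,"tx": 0,"ty": 0,"tz": -0.6,"wx": 0,"wy": 0,"wz": 0},{"hand": 1,"tx": 0,"ty": 0,"tz": -0.8,"wx": 0,"wy": 0,"wz": 0},{"hand": 1,"tx": 0,"ty": 0,"tz": -0.8,"wx": 0,"wy": 0,"wz": 0},{"hand": 1,"tx": 0,"ty": 0,"tz": -0.8,"wx": 0,"wy": 0,"wz": 0},{"hand": 1,"tx": 0,"ty": 0,"tz": -0.8,"wx": 0,"wy": 0,"wz": 0},{"hand": 1,"tx": 0,"ty": 0,"tz": -0.8,"wx": 0,"wy": 0,"wz": 0},{"hand": 1,"tx": 0,"ty": 0,"tz": -0.8,"wx": 0,"wy": 0,"wz": 0},{"hand": 1,"tx": 0,"ty": 0,"tz": 0,"wx": 0,"wy": 0,"wz": 0},{"hand": 1,"tx": 0,"ty": 0,"tz": 0,"wx": 0,"wy": 0,"wz": 0}]'

```text
time: 31.63
tool_pos: [571.2, -409.3, 251.2]
tcp_rot: [3.138, 0.004, 1.459]
contact_force: [0.1, -0.1, -2.5]
grip_width: 39.5
```

```bash
python3 - <<'E'
from h import *
st();C=cam("wrist");im=capture("wrist");cv2.imwrite("pics/w22.png",im[:,:,::-1])
plan(c2w(0,0,245),down(CA))
plan(c2w(0,0,245),down(np.radians(83.5)))
E
```

```text
t31.63 [ 571.2 -409.3  251.2] [3.138 0.004 1.459] F [ 0.1 -0.1 -2.5] w39.5 q [-0.73  0.68  0.92 -0.    1.53 -2.19]
from [ 570.6 -408.7  248.6] rot rows total w: [0.000e+00 1.000e-02 1.591e+01] then shift total t: [  0.   -13.15   0.09] rows 13.1
from [ 570.6 -408.7  248.6] rot rows total w: [-0.    0.01  0.02] then shift total t: [12.93 -2.41  0.09] rows 12.9
```

View pics/w22.png

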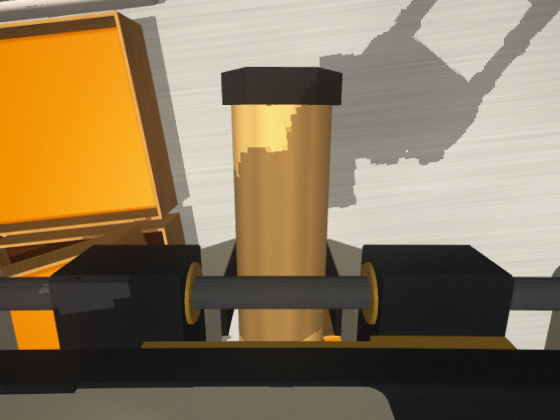

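Pin C is held level. Turning it to the case's direction.

Request:
drive_tool --deltas '[{"hand": 1,"tx": 0,"ty": 0,"tz": 0,"wx": 0,"wy": 0,"wz": 0.5},{"hand": 1,"tx": 0,"ty": 0,"tz": 0,"wx": 0,"wy": 0,"wz": 0.9},{"hand": 1,"tx": 0,"ty": 0,"tz": 0,"wx": 0,"wy": 0,"wz": 1},{"hand": 1,"tx": 0,"ty": 0,"tz": 0,"wx": 0,"wy": 0,"wz": 1},{"hand": 1,"tx": 0,"ty": 0,"tz": 0,"wx": 0,"wy": 0,"wz": 1},{"hand": 1,"tx": 0,"ty": 0,"tz": 0,"wx": 0,"wy": 0,"wz": 1},{"hand": 1,"tx": 0,"ty": 0,"tz": 0,"wx": 0,"wy": 0,"wz": 1},{"hand": 1,"tx": 0,"ty": 0,"tz": 0,"wx": 0,"wy": 0,"wz": 1},{"hand": 1,"tx": 0,"ty": 0,"tz": 0,"wx": 0,"wy": 0,"wz": 1},{"hand": 1,"tx": 0,"ty": 0,"tz": 0,"wx": 0,"wy": 0,"wz": 1},{"hand": 1,"tx": 0,"ty": 0,"tz": 0,"wx": 0,"wy": 0,"wz": 1},{"hand": 1,"tx": 0,"ty": 0,"tz": 0,"wx": 0,"wy": 0,"wz": 1},{"hand": 1,"tx": 0,"ty": 0,"tz": 0,"wx": 0,"wy": 0,"wz": 1},{"hand": 1,"tx": 0,"ty": 0,"tz": 0,"wx": 0,"wy": 0,"wz": 1},{"hand": 1,"tx": 0,"ty": 0,"tz": 0,"wx": 0,"wy": 0,"wz": 1},{"hand": 1,"tx": 0,"ty": 0,"tz": 0,"wx": 0,"wy": 0,"wz": 1},{"hand": 1,"tx": 0,"ty": 0,"tz": 0,"wx": 0,"wy": 0,"wz": 0.51},{"hand": 1,"tx": 0,"ty": -0.4,"tz": 0,"wx": 0,"wy": 0,"wz": 0},{"hand": 1,"tx": 0,"ty": -0.7,"tz": 0,"wx": 0,"wy": 0,"wz": 0},{"hand": 1,"tx": 0,"ty": -0.9,"tz": 0,"wx": 0,"wy": 0,"wz": 0}]'

```text
time: 33.35
tool_pos: [563.6, -329.4, 244.8]
tcp_rot: [-3.139, 0.005, 0.068]
contact_force: [0.6, 1.0, -2.6]
grip_width: 39.1
```

Request:
drive_tool --deltas '[{"hand": 1,"tx": 0,"ty": -0.9,"tz": 0,"wx": 0,"wy": 0,"wz": 0},{"hand": 1,"tx": 0,"ty": -0.9,"tz": 0,"wx": 0,"wy": 0,"wz": 0},{"hand": 1,"tx": 0,"ty": -0.9,"tz": 0,"wx": 0,"wy": 0,"wz": 0},{"hand": 1,"tx": 0,"ty": -0.9,"tz": 0,"wx": 0,"wy": 0,"wz": 0},{"hand": 1,"tx": 0,"ty": -0.9,"tz": 0,"wx": 0,"wy": 0,"wz": 0},{"hand": 1,"tx": 0,"ty": -0.9,"tz": 0,"wx": 0,"wy": 0,"wz": 0},{"hand": 1,"tx": 0,"ty": -0.9,"tz": 0,"wx": 0,"wy": 0,"wz": 0},{"hand": 1,"tx": 0,"ty": -0.9,"tz": 0,"wx": 0,"wy": 0,"wz": 0},{"hand": 1,"tx": 0,"ty": -0.9,"tz": 0,"wx": 0,"wy": 0,"wz": 0},{"hand": 1,"tx": 0,"ty": -0.9,"tz": 0,"wx": 0,"wy": 0,"wz": 0},{"hand": 1,"tx": 0,"ty": -0.9,"tz": 0,"wx": 0,"wy": 0,"wz": 0},{"hand": 1,"tx": 0,"ty": -0.9,"tz": 0,"wx": 0,"wy": 0,"wz": 0},{"hand": 1,"tx": 0,"ty": -0.35,"tz": 0,"wx": 0,"wy": 0,"wz": 0},{"hand": 1,"tx": 0,"ty": 0,"tz": 0,"wx": 0,"wy": 0,"wz": 0},{"hand": 1,"tx": 0,"ty": 0,"tz": 0,"wx": 0,"wy": 0,"wz": 0}]'

```text
time: 34.6
tool_pos: [532.4, 116.4, 246.4]
tcp_rot: [3.14, 0.004, 0.073]
contact_force: [0.2, -1.4, -2.4]
grip_width: 39.2
```

```bash
python3 - <<'E'
from h import *
st();C=cam("wrist");im=capture("wrist");cv2.imwrite("pics/w23.png",im[:,:,::-1])
plan(c2w(0,0,54),down(CA))
E
```

```text
t34.60 [532.4 116.4 246.4] [3.14  0.004 0.073] F [ 0.2 -1.4 -2.4] w39.2 q [ 0.08  0.38  1.46 -0.    1.31  0.  ]
from [532.8 115.5 246.7] rot rows total w: [0.01 0.04 0.01] then shift total t: [ 0.02 -0.01  4.82] rows 4.8
```

View pics/w23.png

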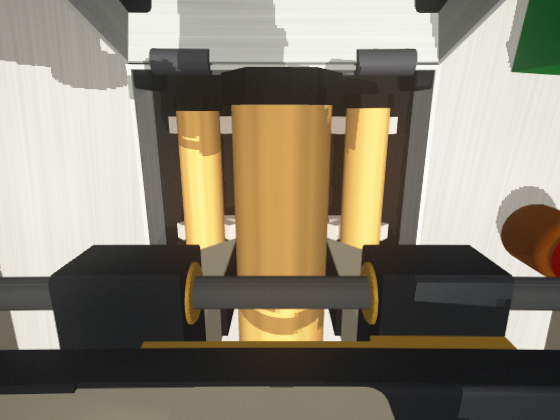

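Pin C is centred between the two seated pins. Lowering.

Request:
drive_tool --deltas '[{"hand": 1,"tx": 0.01,"ty": 0,"tz": 0.4,"wx": 0,"wy": 0.04,"wz": 0},{"hand": 1,"tx": 0,"ty": 0,"tz": 0.7,"wx": 0,"wy": 0,"wz": 0},{"hand": 1,"tx": 0,"ty": 0,"tz": 0.8,"wx": 0,"wy": 0,"wz": 0},{"hand": 1,"tx": 0,"ty": 0,"tz": 0.8,"wx": 0,"wy": 0,"wz": 0},{"hand": 1,"tx": 0,"ty": 0,"tz": 0.7,"wx": 0,"wy": 0,"wz": 0},{"hand": 1,"tx": 0,"ty": 0,"tz": 0.5,"wx": 0,"wy": 0,"wz": 0},{"hand": 1,"tx": 0,"ty": 0,"tz": 0.3,"wx": 0,"wy": 0,"wz": 0},{"hand": 1,"tx": 0,"ty": 0,"tz": 0.2,"wx": 0,"wy": 0,"wz": 0},{"hand": 1,"tx": 0,"ty": 0,"tz": 0.1,"wx": 0,"wy": 0,"wz": 0},{"hand": 1,"tx": 0,"ty": 0,"tz": 0,"wx": 0,"wy": 0,"wz": 0},{"hand": 1,"tx": 0,"ty": 0,"tz": 0,"wx": 0,"wy": 0,"wz": 0}]'

```text
time: 35.57
tool_pos: [535.0, 115.4, 68.8]
tcp_rot: [3.141, -0.004, 0.07]
contact_force: [1.2, 0.3, -2.0]
grip_width: 38.9
```

```bash
python3 - <<'E'
from h import *
st()
plan(c2w(0,0,50),down(CA))
E
```

```text
t35.57 [535.  115.4  68.8] [ 3.141 -0.004  0.07 ] F [ 1.2  0.3 -2. ] w38.9 q [ 0.07  0.57  1.68 -0.    0.89  0.  ]
from [535.  115.4  68.8] rot rows total w: [ 0.01 -0.05 -0.01] then shift total t: [-0.04 -0.02  0.47] rows 0.5
```

Request:
drive_tool --deltas '[{"hand": 1,"tx": -0.04,"ty": 0,"tz": 0.15,"wx": 0,"wy": -0.05,"wz": 0},{"hand": 1,"tx": 0,"ty": 0,"tz": 0.15,"wx": 0,"wy": 0,"wz": 0},{"hand": 1,"tx": 0,"ty": 0,"tz": 0.12,"wx": 0,"wy": 0,"wz": 0},{"hand": 1,"tx": 0,"ty": 0,"tz": 0.05,"wx": 0,"wy": 0,"wz": 0},{"hand": 1,"tx": 0,"ty": 0,"tz": 0,"wx": 0,"wy": 0,"wz": 0},{"hand": 1,"tx": 0,"ty": 0,"tz": 0,"wx": 0,"wy": 0,"wz": 0}]'

```text
time: 36.07
tool_pos: [533.0, 115.8, 49.7]
tcp_rot: [3.141, 0.001, 0.072]
contact_force: [-0.0, -0.3, 0.8]
grip_width: 39.4
```

Request:
drive_tool --deltas '[{"hand": 1,"tx": 0,"ty": 0,"tz": 0.04,"wx": 0,"wy": 0,"wz": 0},{"hand": 1,"tx": 0,"ty": 0,"tz": 0,"wx": 0,"wy": 0,"wz": 0},{"hand": 0.4,"tx": 0,"ty": 0,"tz": 0,"wx": 0,"wy": 0,"wz": 0},{"hand": -0.08,"tx": 0,"ty": 0,"tz": 0,"wx": 0,"wy": 0,"wz": 0},{"hand": -0.08,"tx": 0,"ty": 0,"tz": 0,"wx": 0,"wy": 0,"wz": 0},{"hand": -0.08,"tx": 0,"ty": 0,"tz": -0.2,"wx": 0,"wy": 0,"wz": 0},{"hand": -0.08,"tx": 0,"ty": 0,"tz": -0.4,"wx": 0,"wy": 0,"wz": 0},{"hand": -0.08,"tx": 0,"ty": 0,"tz": -0.8,"wx": 0,"wy": 0,"wz": 0},{"hand": -0.08,"tx": 0,"ty": 0,"tz": -1,"wx": 0,"wy": 0,"wz": 0},{"hand": -0.08,"tx": 0,"ty": 0,"tz": -1,"wx": 0,"wy": 0,"wz": 0},{"hand": -0.08,"tx": 0,"ty": 0,"tz": -1,"wx": 0,"wy": 0,"wz": 0},{"hand": -0.08,"tx": 0,"ty": 0,"tz": -0.9,"wx": 0,"wy": 0,"wz": 0},{"hand": -0.08,"tx": 0,"ty": 0,"tz": 0,"wx": 0,"wy": 0,"wz": 0},{"hand": -0.08,"tx": 0,"ty": 0,"tz": 0,"wx": 0,"wy": 0,"wz": 0}]'

```text
time: 37.23
tool_pos: [534.0, 116.0, 262.4]
tcp_rot: [3.141, -0.004, 0.071]
contact_force: [-0.5, 0.3, -1.1]
grip_width: 49.3
```

```bash
python3 - <<'E'
from h import *
st();C=cam("wrist");im=capture("wrist");cv2.imwrite("pics/w24.png",im[:,:,::-1])
im=capture("side");cv2.imwrite("pics/s24.png",cv2.resize(im[100:290,220:420],None,fx=3,fy=3,interpolation=cv2.INTER_CUBIC)[:,:,::-1])
a=np.arctan2(28,92)+1.75;r=np.hypot(28,92)
k=c2w(0,-92+r*np.cos(a),72+r*np.sin(a));print("knob",k)
plan(k+[0,0,90],down(CA))
E
```

```text
t37.23 [534.  116.  262.4] [ 3.141 -0.004  0.071] F [-0.5  0.3 -1.1] w49.3 q [ 0.07  0.36  1.43 -0.    1.34  0.  ]
knob [543.04435966 -19.60772497 157.53581755]
from [532.5 115.9 259. ] rot rows total w: [0.01 0.03 0.  ] then shift total t: [0.02 3.4  0.29] rows 3.4
```

View pics/w24.png

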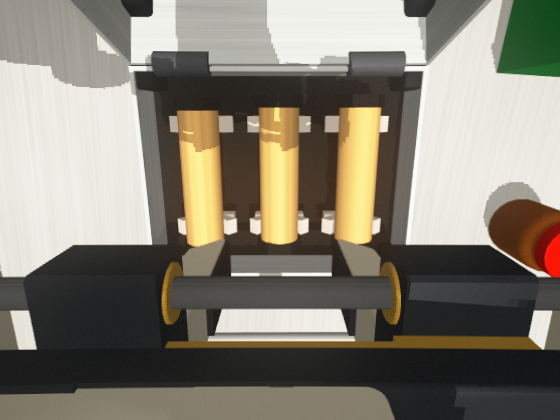

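View pics/s24.png

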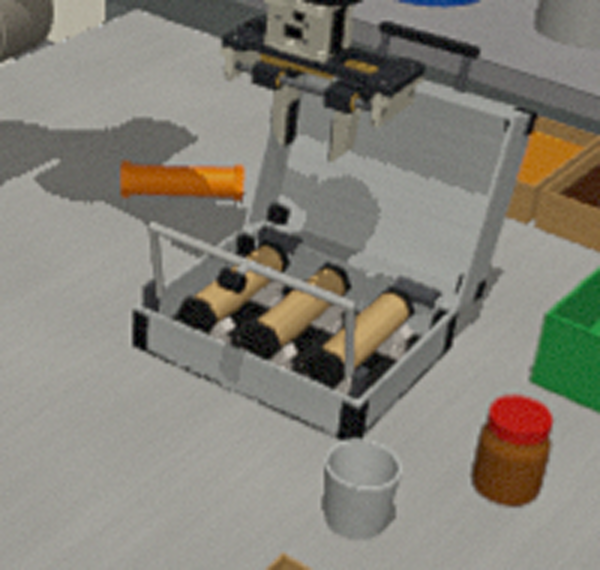

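All three pins are seated and parallel, and the bail is still raised. Going to the knob at about (543,-19.6,157.5).

Request:
drive_tool --deltas '[{"hand": -0.1,"tx": 0.02,"ty": 0.7,"tz": 0,"wx": 0,"wy": 0.03,"wz": 0},{"hand": -0.1,"tx": 0,"ty": 0.9,"tz": 0,"wx": 0,"wy": 0,"wz": 0},{"hand": -0.1,"tx": 0,"ty": 0.9,"tz": 0,"wx": 0,"wy": 0,"wz": 0},{"hand": -0.1,"tx": 0,"ty": 0.9,"tz": 0,"wx": 0,"wy": 0,"wz": 0},{"hand": -0.1,"tx": 0,"ty": 0,"tz": 0.6,"wx": 0,"wy": 0,"wz": 0},{"hand": -0.1,"tx": 0,"ty": 0,"tz": 0.6,"wx": 0,"wy": 0,"wz": 0},{"hand": -0.1,"tx": 0,"ty": 0,"tz": 0,"wx": 0,"wy": 0,"wz": 0},{"hand": -0.1,"tx": 0,"ty": 0,"tz": 0,"wx": 0,"wy": 0,"wz": 0}]'

```text
time: 38.0
tool_pos: [542.3, -19.6, 209.8]
tcp_rot: [-3.141, 0.004, 0.071]
contact_force: [-0.7, -0.0, 0.3]
grip_width: 50.7
```

```bash
python3 - <<'E'
from h import *
st();C=cam("wrist");im=capture("wrist");cv2.imwrite("pics/w25.png",im[:,:,::-1])
k=np.array([543.04,-19.6,157.5]);print(proj(C,[k]))
k[2]=155;plan(k,down(CA))
E
```

```text
t38.00 [542.3 -19.6 209.8] [-3.141  0.004  0.071] F [-0.7 -0.   0.3] w50.7 q [-0.18  0.4   1.52 -0.    1.22 -0.25]
[[282.86143935 231.29927152]]
from [543.3 -19.5 211.4] rot rows total w: [-0.    0.01  0.  ] then shift total t: [-0.01  0.    1.41] rows 1.4
```

View pics/w25.png

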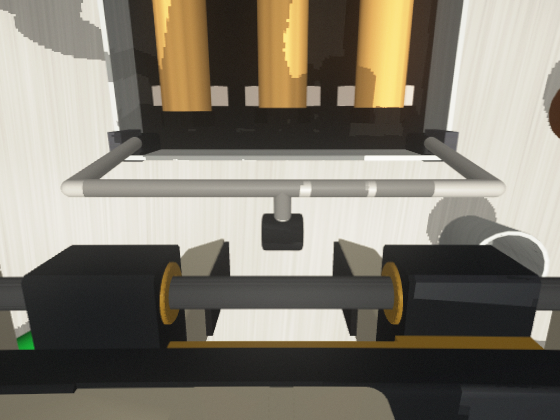

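The knob is at (283,232), as predicted. Descending, gripping, and swinging it down.

Request:
drive_tool --deltas '[{"hand": -0.1,"tx": 0,"ty": 0,"tz": 0.4,"wx": 0,"wy": 0,"wz": 0},{"hand": -0.1,"tx": 0,"ty": 0,"tz": 0.5,"wx": 0,"wy": 0,"wz": 0},{"hand": -0.1,"tx": 0,"ty": 0,"tz": 0.4,"wx": 0,"wy": 0,"wz": 0},{"hand": -0.1,"tx": 0,"ty": 0,"tz": 0.11,"wx": 0,"wy": 0,"wz": 0},{"hand": -0.1,"tx": 0,"ty": 0,"tz": 0,"wx": 0,"wy": 0,"wz": 0},{"hand": 1,"tx": 0,"ty": 0,"tz": 0,"wx": 0,"wy": 0,"wz": 0},{"hand": 1,"tx": 0,"ty": 0,"tz": 0,"wx": 0,"wy": 0,"wz": 0},{"hand": 1,"tx": 0,"ty": 0,"tz": 0,"wx": 0,"wy": 0,"wz": 0},{"hand": 1,"tx": 0,"ty": 0,"tz": 0,"wx": 0,"wy": 0,"wz": 0},{"hand": 1,"tx": 0,"ty": 0,"tz": 0,"wx": 0,"wy": 0,"wz": 0}]'

```text
time: 38.88
tool_pos: [542.7, -19.9, 156.2]
tcp_rot: [3.141, 0.001, 0.071]
contact_force: [-2.9, 0.8, 2.7]
grip_width: 24.2
```

Request:
drive_tool --deltas '[{"hand": 1,"tx": 0,"ty": -0.21,"tz": -0.1,"wx": 0,"wy": 0,"wz": 0},{"hand": 1,"tx": 0,"ty": -0.22,"tz": -0.08,"wx": 0,"wy": 0,"wz": 0},{"hand": 1,"tx": 0,"ty": -0.23,"tz": -0.05,"wx": 0,"wy": 0,"wz": 0},{"hand": 1,"tx": 0,"ty": -0.23,"tz": -0.03,"wx": 0,"wy": 0,"wz": 0},{"hand": 1,"tx": 0,"ty": -0.23,"tz": -0.01,"wx": 0,"wy": 0,"wz": 0},{"hand": 1,"tx": 0,"ty": -0.23,"tz": 0.01,"wx": 0,"wy": 0,"wz": 0},{"hand": 1,"tx": 0,"ty": -0.23,"tz": 0.04,"wx": 0,"wy": 0,"wz": 0},{"hand": 1,"tx": 0,"ty": -0.23,"tz": 0.06,"wx": 0,"wy": 0,"wz": 0},{"hand": 1,"tx": 0,"ty": -0.22,"tz": 0.08,"wx": 0,"wy": 0,"wz": 0},{"hand": 1,"tx": 0,"ty": -0.21,"tz": 0.1,"wx": 0,"wy": 0,"wz": 0},{"hand": 1,"tx": 0,"ty": -0.2,"tz": 0.12,"wx": 0,"wy": 0,"wz": 0},{"hand": 1,"tx": 0,"ty": -0.19,"tz": 0.14,"wx": 0,"wy": 0,"wz": 0}]'

```text
time: 39.88
tool_pos: [535.1, 86.0, 145.1]
tcp_rot: [3.141, 0.0, 0.071]
contact_force: [-6.0, 1.5, 5.5]
grip_width: 23.6
```

```bash
python3 - <<'E'
from h import *
st()
p=w2c(get_obs()['tool_pos']);print(p, np.hypot(p[1]+92,p[2]+2.5-72),np.arctan2(p[2]+2.5-72,p[1]+92)-np.arctan2(28,92))
im=capture("wrist");cv2.imwrite("pics/w26.png",im[:,:,::-1])
E
```

```text
t39.88 [535.1  86.  145.1] [3.141 0.    0.071] F [-6.   1.5  5.5] w23.6 q [ 0.02  0.47  1.61 -0.    1.06 -0.05]
[ -0.38704019 -30.03889412 145.06714785] 97.7219140027625 0.5885691384270184
```

View pics/w26.png

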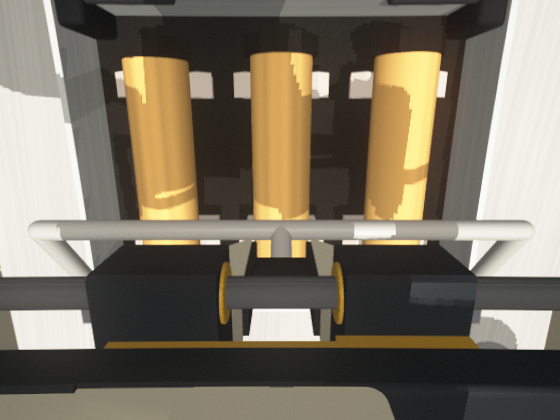

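The bail is coming down at about 0.6 rad with the knob held. Continuing.

Request:
drive_tool --deltas '[{"hand": 1,"tx": 0,"ty": -0.17,"tz": 0.16,"wx": 0,"wy": 0,"wz": 0},{"hand": 1,"tx": 0,"ty": -0.16,"tz": 0.17,"wx": 0,"wy": 0,"wz": 0},{"hand": 1,"tx": 0,"ty": -0.14,"tz": 0.19,"wx": 0,"wy": 0,"wz": 0},{"hand": 1,"tx": 0,"ty": -0.12,"tz": 0.2,"wx": 0,"wy": 0,"wz": 0},{"hand": 1,"tx": 0,"ty": -0.1,"tz": 0.2,"wx": 0,"wy": 0,"wz": 0},{"hand": 1,"tx": 0,"ty": -0.04,"tz": 0.12,"wx": 0,"wy": 0,"wz": 0},{"hand": 1,"tx": 0,"ty": 0,"tz": 0,"wx": 0,"wy": 0,"wz": 0},{"hand": 1,"tx": 0,"ty": 0,"tz": 0,"wx": 0,"wy": 0,"wz": 0}]'

```text
time: 40.6
tool_pos: [533.0, 116.1, 102.5]
tcp_rot: [-3.14, 0.001, 0.071]
contact_force: [-3.8, 7.7, 2.5]
grip_width: 23.7
```

Request:
drive_tool --deltas '[{"hand": 1,"tx": 0,"ty": 0,"tz": 0.05,"wx": 0,"wy": 0,"wz": 0},{"hand": 1,"tx": 0,"ty": 0,"tz": 0.03,"wx": 0,"wy": 0,"wz": 0},{"hand": 1,"tx": 0,"ty": 0,"tz": 0,"wx": 0,"wy": 0,"wz": 0}]'

```text
time: 40.85
tool_pos: [532.9, 117.0, 99.8]
tcp_rot: [-3.138, 0.0, 0.071]
contact_force: [-5.9, 11.8, 4.9]
grip_width: 23.8
```

Request:
drive_tool --deltas '[{"hand": 1,"tx": 0,"ty": -0.05,"tz": 0.03,"wx": 0,"wy": 0,"wz": 0},{"hand": 1,"tx": 0,"ty": 0,"tz": 0,"wx": 0,"wy": 0,"wz": 0},{"hand": 0,"tx": 0,"ty": 0,"tz": 0,"wx": 0,"wy": 0,"wz": 0},{"hand": 0,"tx": 0,"ty": 0,"tz": 0,"wx": 0,"wy": 0,"wz": 0},{"hand": 0,"tx": 0,"ty": 0,"tz": 0,"wx": 0,"wy": 0,"wz": 0},{"hand": 0,"tx": 0,"ty": 0,"tz": -0.2,"wx": 0,"wy": 0,"wz": 0},{"hand": 0,"tx": 0,"ty": 0,"tz": -0.5,"wx": 0,"wy": 0,"wz": 0},{"hand": 0,"tx": 0,"ty": 0,"tz": -0.8,"wx": 0,"wy": 0,"wz": 0},{"hand": 0,"tx": 0,"ty": 0.3,"tz": -1,"wx": 0,"wy": 0,"wz": 0},{"hand": 0,"tx": 0,"ty": 0.6,"tz": -1,"wx": 0,"wy": 0,"wz": 0},{"hand": 0,"tx": 0,"ty": 0.8,"tz": -1,"wx": 0,"wy": 0,"wz": 0},{"hand": 0,"tx": 0,"ty": 0,"tz": -0.5,"wx": 0,"wy": 0,"wz": 0},{"hand": 0,"tx": 0,"ty": 0,"tz": 0,"wx": 0,"wy": 0,"wz": 0},{"hand": 0,"tx": 0,"ty": 0,"tz": 0,"wx": 0,"wy": 0,"wz": 0}]'

```text
time: 42.02
tool_pos: [538.5, 56.6, 288.0]
tcp_rot: [3.141, -0.005, 0.07]
contact_force: [-0.1, 0.2, -0.2]
grip_width: 45.7
```

```bash
python3 - <<'E'
from h import *
st();C=cam("wrist");im=capture("wrist");cv2.imwrite("pics/w27.png",im[:,:,::-1])
im=capture("side");cv2.imwrite("pics/s27.png",cv2.resize(im[100:290,220:420],None,fx=3,fy=3,interpolation=cv2.INTER_CUBIC)[:,:,::-1])
print("knob down pred",proj(C,[c2w(0,0,100),c2w(-112,0,72),c2w(112,0,72)]).round(1).tolist())
E
```

```text
t42.02 [538.5  56.6 288. ] [ 3.141 -0.005  0.07 ] F [-0.1  0.2 -0.2] w45.7 q [-0.04  0.34  1.4  -0.    1.4  -0.11]
knob down pred [[279.0, 120.3], [166.4, 119.3], [391.3, 118.9]]
```

View pics/w27.png

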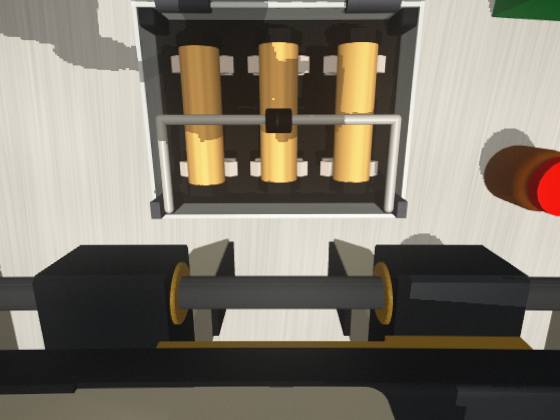

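View pics/s27.png

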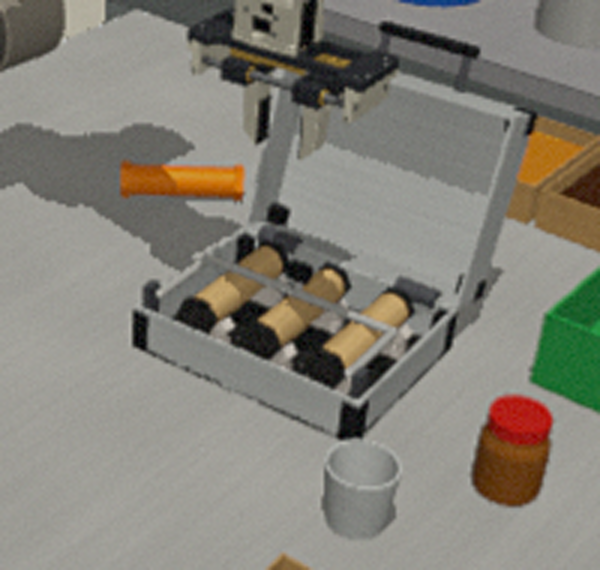

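The bail is down with its bar on the pins: knob at (278,120), predicted (279,120). Now closing the lid. I'll go above the handle, turning the tool 90 degrees.

```bash
python3 - <<'E'
from h import *
h=c2w(0,237.6,289.6);print(h)
plan(h+[0,0,95],down(CA+np.pi/2))
plan(h+[0,0,95],down(CA))
E
```

```text
[516.5445697  353.00138073 289.6       ]
from [537.5  57.2 285.6] rot rows total w: [  0.   0. -18.] then shift total t: [ 7.41  0.   -2.47] rows 7.4
from [537.5  57.2 285.6] rot rows total w: [0. 0. 0.] then shift total t: [ 0.   -7.41 -2.47] rows 7.4
```

Request:
drive_tool --deltas '[{"hand": 0.2,"tx": 0,"ty": 0,"tz": -0.8,"wx": 0,"wy": 0,"wz": -1},{"hand": 0.2,"tx": 0,"ty": 0,"tz": -0.9,"wx": 0,"wy": 0,"wz": -1},{"hand": 0.2,"tx": 0,"ty": 0,"tz": -0.9,"wx": 0,"wy": 0,"wz": -1},{"hand": 0.2,"tx": 0,"ty": 0,"tz": 0,"wx": 0,"wy": 0,"wz": -1},{"hand": 0.2,"tx": 0,"ty": 0,"tz": 0,"wx": 0,"wy": 0,"wz": -1},{"hand": 0.2,"tx": 0,"ty": 0,"tz": 0,"wx": 0,"wy": 0,"wz": -1},{"hand": 0.2,"tx": 0,"ty": 0,"tz": 0,"wx": 0,"wy": 0,"wz": -1},{"hand": 0.2,"tx": 0,"ty": 0,"tz": 0,"wx": 0,"wy": 0,"wz": -1},{"hand": 0.2,"tx": 0,"ty": 0,"tz": 0,"wx": 0,"wy": 0,"wz": -1},{"hand": 0.2,"tx": 0,"ty": 0,"tz": 0,"wx": 0,"wy": 0,"wz": -1},{"hand": 0.2,"tx": 0,"ty": 0,"tz": 0,"wx": 0,"wy": 0,"wz": -1},{"hand": 0.2,"tx": 0,"ty": 0,"tz": 0,"wx": 0,"wy": 0,"wz": -1},{"hand": 0.2,"tx": 0,"ty": 0,"tz": 0,"wx": 0,"wy": 0,"wz": -1},{"hand": 0.2,"tx": 0,"ty": 0,"tz": 0,"wx": 0,"wy": 0,"wz": -1},{"hand": 0.2,"tx": 0,"ty": 0,"tz": 0,"wx": 0,"wy": 0,"wz": -1},{"hand": 0.2,"tx": 0,"ty": 0,"tz": 0,"wx": 0,"wy": 0,"wz": -1},{"hand": 0.2,"tx": 0,"ty": 0,"tz": 0,"wx": 0,"wy": 0,"wz": -1},{"hand": 0.2,"tx": 0,"ty": 0,"tz": 0,"wx": 0,"wy": 0,"wz": -1},{"hand": 0.2,"tx": 0.4,"ty": 0,"tz": 0,"wx": 0,"wy": 0,"wz": 0},{"hand": 0.2,"tx": 0.8,"ty": 0,"tz": 0,"wx": 0,"wy": 0,"wz": 0}]'

```text
time: 43.78
tool_pos: [534.6, 103.6, 388.5]
tcp_rot: [-3.14, 0.002, 1.639]
contact_force: [0.9, 1.0, -0.3]
grip_width: 36.6
```

Request:
drive_tool --deltas '[{"hand": 0.2,"tx": 0.9,"ty": 0,"tz": 0,"wx": 0,"wy": 0,"wz": 0},{"hand": 0.2,"tx": 0.9,"ty": 0,"tz": 0,"wx": 0,"wy": 0,"wz": 0},{"hand": 0.2,"tx": 0.9,"ty": 0,"tz": 0,"wx": 0,"wy": 0,"wz": 0},{"hand": 0.2,"tx": 0.9,"ty": 0,"tz": 0,"wx": 0,"wy": 0,"wz": 0},{"hand": 0.2,"tx": 0.9,"ty": 0,"tz": 0,"wx": 0,"wy": 0,"wz": 0},{"hand": 0.2,"tx": 0.9,"ty": 0,"tz": 0,"wx": 0,"wy": 0,"wz": 0},{"hand": 0.2,"tx": 0.8,"ty": 0,"tz": 0,"wx": 0,"wy": 0,"wz": 0},{"hand": 0.2,"tx": 0,"ty": 0,"tz": 0,"wx": 0,"wy": 0,"wz": 0},{"hand": 0.2,"tx": 0,"ty": 0,"tz": 0,"wx": 0,"wy": 0,"wz": 0}]'

```text
time: 44.53
tool_pos: [515.9, 354.5, 387.7]
tcp_rot: [-3.139, 0.002, 1.646]
contact_force: [-0.4, 0.4, 0.5]
grip_width: 36.6
```

```bash
python3 - <<'E'
from h import *
st();C=cam("wrist");im=capture("wrist");cv2.imwrite("pics/w28.png",im[:,:,::-1])
h=c2w(0,237.6,289.6);print(proj(C,[h,c2w(-55,237.6,289.6)]).tolist())
plan([h[0],h[1],287],down(CA+np.pi/2))
E
```

```text
t44.53 [515.9 354.5 387.7] [-3.139e+00  2.000e-03  1.646e+00] F [-0.4  0.4  0.5] w36.6 q [ 0.48  0.5   0.89 -0.    1.76 -1.17]
[[280.6805442737673, 212.40317651009113], [280.9268645304519, 134.82239334520642]]
from [516.3 353.1 388.3] rot rows total w: [-0.02  0.03  0.02] then shift total t: [-0.    0.    2.53] rows 2.5
```

View pics/w28.png

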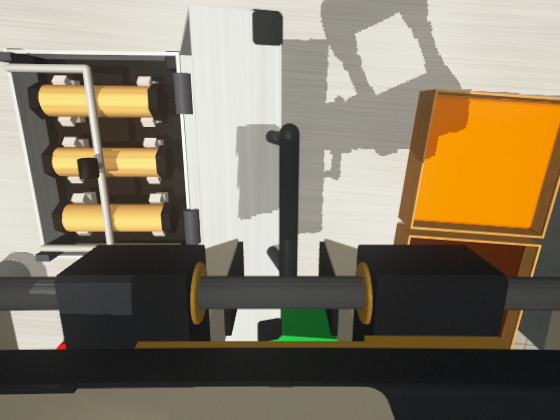

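The pins and the lowered bail are visible at left. The handle bar is at column 289 against a predicted 281, about 5.5 mm further in +y. I'll correct, descend and grip.

Request:
drive_tool --deltas '[{"hand": 0.2,"tx": 0.13,"ty": 0,"tz": 0.3,"wx": 0,"wy": 0,"wz": 0},{"hand": 0.2,"tx": 0,"ty": 0,"tz": 0.5,"wx": 0,"wy": 0,"wz": 0},{"hand": 0.2,"tx": 0,"ty": 0,"tz": 0.5,"wx": 0,"wy": 0,"wz": 0},{"hand": 0.2,"tx": 0,"ty": 0,"tz": 0.5,"wx": 0,"wy": 0,"wz": 0},{"hand": 0.2,"tx": 0,"ty": 0,"tz": 0.4,"wx": 0,"wy": 0,"wz": 0},{"hand": 0.2,"tx": 0,"ty": 0,"tz": 0.3,"wx": 0,"wy": 0,"wz": 0},{"hand": 0.2,"tx": 0,"ty": 0,"tz": 0,"wx": 0,"wy": 0,"wz": 0},{"hand": 1,"tx": 0,"ty": 0,"tz": 0,"wx": 0,"wy": 0,"wz": 0},{"hand": 1,"tx": 0,"ty": 0,"tz": 0,"wx": 0,"wy": 0,"wz": 0},{"hand": 1,"tx": 0,"ty": 0,"tz": 0,"wx": 0,"wy": 0,"wz": 0},{"hand": 1,"tx": 0,"ty": 0,"tz": 0,"wx": 0,"wy": 0,"wz": 0},{"hand": 1,"tx": 0,"ty": 0,"tz": 0,"wx": 0,"wy": 0,"wz": 0}]'

```text
time: 45.58
tool_pos: [517.0, 358.1, 291.5]
tcp_rot: [3.138, -0.001, 1.642]
contact_force: [-0.5, 1.7, 2.7]
grip_width: 12.7
```

```bash
python3 - <<'E'
from h import *
st();p=w2c(get_obs()['tool_pos']);print(p)
th0=np.arctan2(p[2]+5-55,108-p[1])-np.arctan2(60,261);print(th0,np.hypot(p[1]-108,p[2]+5-55))
a0=np.arctan2(60,261);r=268
th=np.linspace(1.85,0,26)
y=-r*np.cos(a0+th);z=r*np.sin(a0+th)
for i in range(25): print(i,th[i+1].round(2),((y[i+1]-y[i])/40).round(2),(-(z[i+1]-z[i])/40).round(2))
im=capture("wrist");cv2.imwrite("pics/w29.png",im[:,:,::-1])
E
```

```text
t45.58 [517.  358.1 291.5] [ 3.138e+00 -1.000e-03  1.642e+00] F [-0.5  1.7  2.7] w12.7 q [ 0.48  0.51  1.12 -0.    1.51 -1.16]
[  0.80244817 242.65162378 291.50748934]
1.8534556096983323 276.50845772230764
0 1.78 -0.44 -0.22
1 1.7 -0.46 -0.19
2 1.63 -0.47 -0.16
3 1.55 -0.48 -0.12
4 1.48 -0.49 -0.08
5 1.41 -0.49 -0.05
6 1.33 -0.5 -0.01
7 1.26 -0.5 0.02
8 1.18 -0.49 0.06
9 1.11 -0.49 0.1
10 1.04 -0.48 0.13
11 0.96 -0.47 0.17
12 0.89 -0.45 0.2
13 0.81 -0.44 0.23
14 0.74 -0.42 0.27
15 0.67 -0.4 0.3
16 0.59 -0.37 0.33
17 0.52 -0.35 0.35
18 0.44 -0.32 0.38
19 0.37 -0.29 0.4
20 0.3 -0.26 0.42
21 0.22 -0.23 0.44
22 0.15 -0.2 0.45
23 0.07 -0.16 0.47
24 0.0 -0.13 0.48
```

View pics/w29.png

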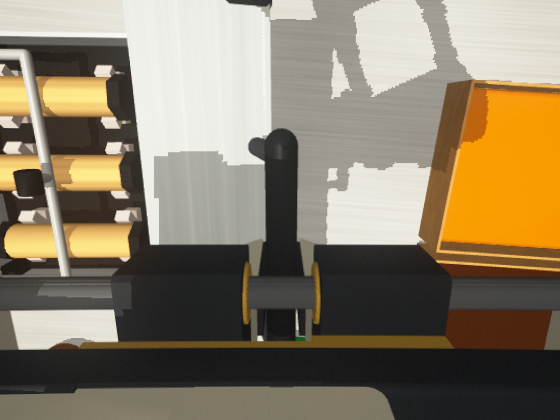

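The bar is gripped. Swinging the lid back along the arc.

Request:
drive_tool --deltas '[{"hand": 1,"tx": -0.22,"ty": 0,"tz": -0.11,"wx": 0,"wy": 0,"wz": 0},{"hand": 1,"tx": -0.44,"ty": 0,"tz": -0.21,"wx": 0,"wy": 0,"wz": 0},{"hand": 1,"tx": -0.46,"ty": 0,"tz": -0.19,"wx": 0,"wy": 0,"wz": 0},{"hand": 1,"tx": -0.47,"ty": 0,"tz": -0.16,"wx": 0,"wy": 0,"wz": 0},{"hand": 1,"tx": -0.48,"ty": 0,"tz": -0.12,"wx": 0,"wy": 0,"wz": 0},{"hand": 1,"tx": -0.49,"ty": 0,"tz": -0.08,"wx": 0,"wy": 0,"wz": 0},{"hand": 1,"tx": -0.49,"ty": 0,"tz": -0.05,"wx": 0,"wy": 0,"wz": 0},{"hand": 1,"tx": -0.5,"ty": 0,"tz": -0.01,"wx": 0,"wy": 0,"wz": 0},{"hand": 1,"tx": -0.5,"ty": 0,"tz": 0.02,"wx": 0,"wy": 0,"wz": 0},{"hand": 1,"tx": -0.49,"ty": 0,"tz": 0.06,"wx": 0,"wy": 0,"wz": 0}]'

```text
time: 46.47
tool_pos: [529.3, 176.0, 325.2]
tcp_rot: [3.139, -0.001, 1.642]
contact_force: [0.5, 2.0, -0.2]
grip_width: 12.7
```

```bash
python3 - <<'E'
from h import *
st();p=w2c(get_obs()['tool_pos']);print(p)
print(np.arctan2(p[2]+2-55,108-p[1])-np.arctan2(60,261),np.hypot(p[1]-108,p[2]+2-55))
im=capture("wrist");cv2.imwrite("pics/w30.png",im[:,:,::-1])
E
```

```text
t46.47 [529.3 176.  325.2] [ 3.139e+00 -1.000e-03  1.642e+00] F [ 0.5  2.  -0.2] w12.7 q [ 0.18  0.35  1.27  0.    1.51 -1.46]
[2.10920785e-01 6.01704803e+01 3.25187341e+02]
1.1708902134889267 276.3577595979422
```

View pics/w30.png

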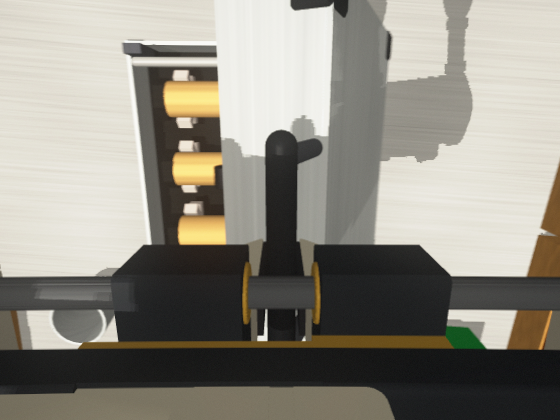

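The lid is at about 1.17 rad and the bar has drifted towards the fingertips, so I'll add a little extra downward travel while continuing.

Request:
drive_tool --deltas '[{"hand": 1,"tx": -0.3,"ty": 0,"tz": 0.12,"wx": 0,"wy": 0,"wz": 0},{"hand": 1,"tx": -0.49,"ty": 0,"tz": 0.15,"wx": 0,"wy": 0,"wz": 0},{"hand": 1,"tx": -0.48,"ty": 0,"tz": 0.18,"wx": 0,"wy": 0,"wz": 0},{"hand": 1,"tx": -0.47,"ty": 0,"tz": 0.19,"wx": 0,"wy": 0,"wz": 0},{"hand": 1,"tx": -0.45,"ty": 0,"tz": 0.21,"wx": 0,"wy": 0,"wz": 0},{"hand": 1,"tx": -0.44,"ty": 0,"tz": 0.23,"wx": 0,"wy": 0,"wz": 0},{"hand": 1,"tx": -0.42,"ty": 0,"tz": 0.27,"wx": 0,"wy": 0,"wz": 0}]'

```text
time: 47.1
tool_pos: [537.8, 55.7, 269.1]
tcp_rot: [3.141, -0.003, 1.642]
contact_force: [4.1, 11.5, -12.8]
grip_width: 12.9
```

```bash
python3 - <<'E'
from h import *
st();p=w2c(get_obs()['tool_pos']);print(p)
print(np.arctan2(p[2]-3-55,108-p[1])-np.arctan2(60,261),np.hypot(p[1]-108,p[2]-3-55), "bar z if r268",55+np.sqrt(268**2-(108-p[1])**2))
im=capture("wrist");cv2.imwrite("pics/w31.png",im[:,:,::-1])
im=capture("side");cv2.imwrite("pics/s31.png",cv2.resize(im[60:290,220:420],None,fx=2.5,fy=2.5,interpolation=cv2.INTER_CUBIC)[:,:,::-1])
E
```

```text
t47.10 [537.8  55.7 269.1] [ 3.141e+00 -3.000e-03  1.642e+00] F [  4.1  11.5 -12.8] w12.9 q [-0.04  0.35  1.43  0.    1.36 -1.68]
[ 8.11291239e-02 -6.04209832e+01  2.69052472e+02]
0.6713136553874022 270.0162470440296 bar z if r268 263.4667177578166
```

View pics/w31.png

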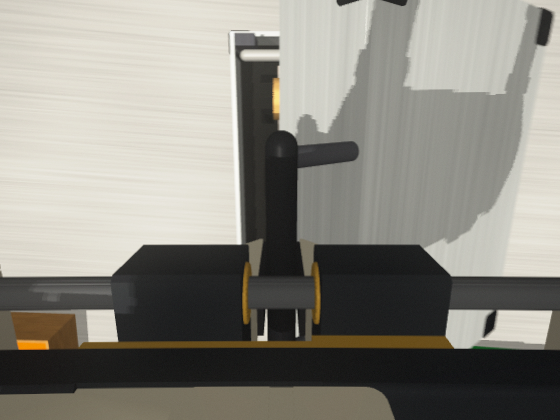

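View pics/s31.png

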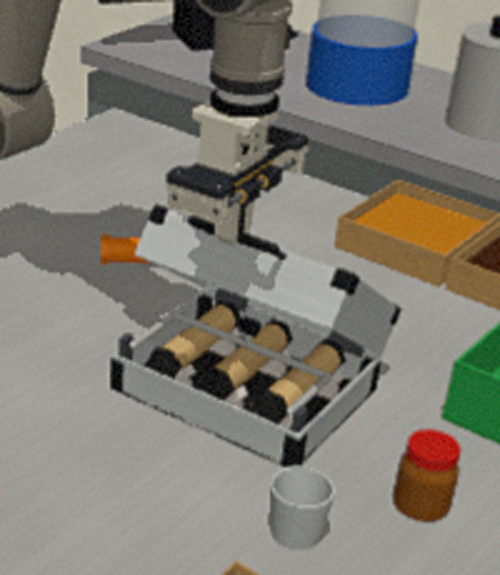

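The lid is at about 0.67 rad, still in the grip, with the pins and bail fine beneath. Continuing down.

Request:
drive_tool --deltas '[{"hand": 1,"tx": -0.36,"ty": 0,"tz": 0.32,"wx": 0,"wy": 0,"wz": 0},{"hand": 1,"tx": -0.35,"ty": 0,"tz": 0.36,"wx": 0,"wy": 0,"wz": 0},{"hand": 1,"tx": -0.32,"ty": 0,"tz": 0.38,"wx": 0,"wy": 0,"wz": 0},{"hand": 1,"tx": -0.29,"ty": 0,"tz": 0.4,"wx": 0,"wy": 0,"wz": 0},{"hand": 1,"tx": -0.26,"ty": 0,"tz": 0.42,"wx": 0,"wy": 0,"wz": 0},{"hand": 1,"tx": -0.21,"ty": 0,"tz": 0.4,"wx": 0,"wy": 0,"wz": 0},{"hand": 1,"tx": -0.14,"ty": 0,"tz": 0.3,"wx": 0,"wy": 0,"wz": 0},{"hand": 1,"tx": 0,"ty": 0,"tz": 0,"wx": 0,"wy": 0,"wz": 0}]'

```text
time: 47.87
tool_pos: [543.4, -22.8, 164.9]
tcp_rot: [-3.14, -0.0, 1.641]
contact_force: [1.1, 1.8, -0.8]
grip_width: 12.8
```

```bash
python3 - <<'E'
from h import *
st();p=w2c(get_obs()['tool_pos']);print(p)
print(np.arctan2(p[2]-5-55,108-p[1])-np.arctan2(60,261),np.hypot(p[1]-108,p[2]-5-55), "bar z if r268",55+np.sqrt(max(0,268**2-(108-p[1])**2)))
E
```

```text
t47.87 [543.4 -22.8 164.9] [-3.14  -0.     1.641] F [ 1.1  1.8 -0.8] w12.8 q [-0.18  0.45  1.58  0.    1.11 -1.82]
[ 8.37608337e-02 -1.39188889e+02  1.64853112e+02]
0.1752184912700146 268.50795472289474 bar z if r268 158.54541667035016
```

Request:
drive_tool --deltas '[{"hand": 1,"tx": -0.12,"ty": 0,"tz": 0.3,"wx": 0,"wy": 0,"wz": 0},{"hand": 1,"tx": -0.11,"ty": 0,"tz": 0.3,"wx": 0,"wy": 0,"wz": 0},{"hand": 1,"tx": -0.08,"ty": 0,"tz": 0.28,"wx": 0,"wy": 0,"wz": 0},{"hand": 1,"tx": -0.04,"ty": 0,"tz": 0.15,"wx": 0,"wy": 0,"wz": 0},{"hand": 1,"tx": 0,"ty": 0,"tz": 0,"wx": 0,"wy": 0,"wz": 0},{"hand": 1,"tx": 0,"ty": 0,"tz": 0,"wx": 0,"wy": 0,"wz": 0}]'

```text
time: 48.37
tool_pos: [544.3, -35.4, 126.1]
tcp_rot: [-3.141, -0.001, 1.642]
contact_force: [-1.5, 5.2, -1.9]
grip_width: 13.2
```

Request:
drive_tool --deltas '[{"hand": 1,"tx": 0,"ty": 0,"tz": 0.08,"wx": 0,"wy": 0,"wz": 0},{"hand": 1,"tx": 0,"ty": 0,"tz": 0.07,"wx": 0,"wy": 0,"wz": 0},{"hand": 1,"tx": 0,"ty": 0,"tz": 0,"wx": 0,"wy": 0,"wz": 0},{"hand": 1,"tx": 0,"ty": 0,"tz": 0,"wx": 0,"wy": 0,"wz": 0}]'

```text
time: 48.7
tool_pos: [544.4, -36.6, 120.3]
tcp_rot: [3.141, 0.001, 1.642]
contact_force: [-4.6, -0.4, 1.0]
grip_width: 13.1
```

Request:
drive_tool --deltas '[{"hand": 1,"tx": 0,"ty": 0,"tz": 0.06,"wx": 0,"wy": 0,"wz": 0},{"hand": 1,"tx": 0,"ty": 0,"tz": 0.05,"wx": 0,"wy": 0,"wz": 0},{"hand": 1,"tx": 0,"ty": 0,"tz": 0,"wx": 0,"wy": 0,"wz": 0},{"hand": 1,"tx": 0,"ty": 0,"tz": 0,"wx": 0,"wy": 0,"wz": 0}]'

```text
time: 49.03
tool_pos: [544.5, -37.3, 116.1]
tcp_rot: [3.141, 0.002, 1.642]
contact_force: [-5.5, -3.1, 3.7]
grip_width: 13.2
```

Request:
drive_tool --deltas '[{"hand": 1,"tx": 0,"ty": 0,"tz": 0.06,"wx": 0,"wy": 0,"wz": 0},{"hand": 1,"tx": 0,"ty": 0,"tz": 0,"wx": 0,"wy": 0,"wz": 0},{"hand": 0.35,"tx": 0,"ty": 0,"tz": 0,"wx": 0,"wy": 0,"wz": 0},{"hand": 0.35,"tx": 0,"ty": 0,"tz": 0,"wx": 0,"wy": 0,"wz": 0},{"hand": 0.35,"tx": 0,"ty": 0,"tz": 0,"wx": 0,"wy": 0,"wz": 0},{"hand": 0.35,"tx": 0,"ty": 0,"tz": -0.3,"wx": 0,"wy": 0,"wz": 0},{"hand": 0.35,"tx": 0,"ty": 0,"tz": -0.6,"wx": 0,"wy": 0,"wz": 0},{"hand": 0.35,"tx": 0,"ty": 0,"tz": -0.9,"wx": 0,"wy": 0,"wz": 0},{"hand": 0.35,"tx": -0.5,"ty": 0,"tz": -0.9,"wx": 0,"wy": 0,"wz": 0},{"hand": 0.35,"tx": -0.9,"ty": -0.5,"tz": -0.5,"wx": 0,"wy": 0,"wz": 0},{"hand": 0.35,"tx": -0.9,"ty": -0.9,"tz": 0,"wx": 0,"wy": 0,"wz": 0},{"hand": 0.35,"tx": -0.9,"ty": -0.9,"tz": 0,"wx": 0,"wy": 0,"wz": 0},{"hand": 0.35,"tx": 0,"ty": 0,"tz": 0,"wx": 0,"wy": 0,"wz": 0},{"hand": 0.35,"tx": 0,"ty": 0,"tz": 0,"wx": 0,"wy": 0,"wz": 0}]'

```text
time: 50.2
tool_pos: [475.3, -154.8, 240.1]
tcp_rot: [3.138, 0.001, 1.638]
contact_force: [0.1, -0.8, 0.4]
grip_width: 29.6
```

```bash
python3 - <<'E'
from h import *
st()
im=capture("top");cv2.imwrite("pics/top32.png",im[:,:,::-1])
im=capture("side");cv2.imwrite("pics/s32.png",cv2.resize(im[130:330,220:440],None,fx=3,fy=3,interpolation=cv2.INTER_CUBIC)[:,:,::-1])
# compare with initial side image in case region
a=cv2.imread("pics/side0.png")[175:245,262:375].astype(int);b=im[:,:,::-1][175:245,262:375].astype(int)
print("mean abs diff",np.abs(a-b).mean(), "handle px closed",proj(cam("side"),[c2w(55,-153,115),c2w(-55,-153,115)]))
E
```

```text
t50.20 [ 475.3 -154.8  240.1] [3.138e+00 1.000e-03 1.638e+00] F [ 0.1 -0.8  0.4] w29.6 q [-0.47  0.29  1.59  0.    1.25 -2.11]
mean abs diff 6.202064896755163 handle px closed [[308.20360659 215.47740643]
 [277.64352996 202.40020659]]
```

View pics/s32.png

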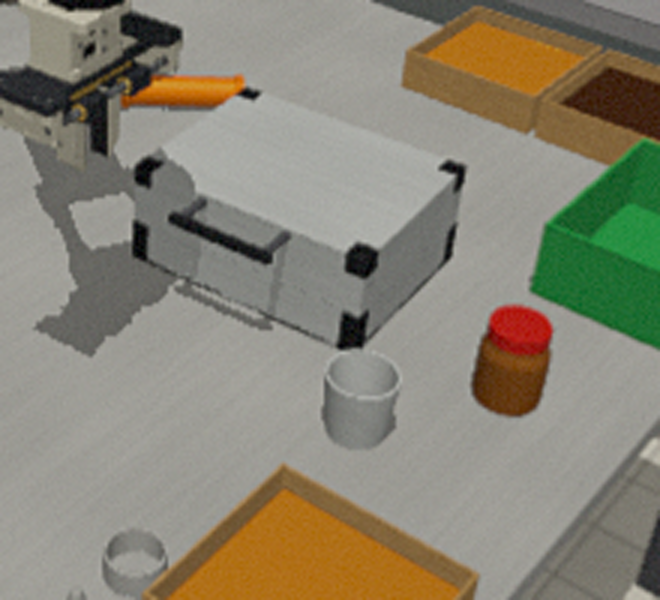

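View pics/top32.png

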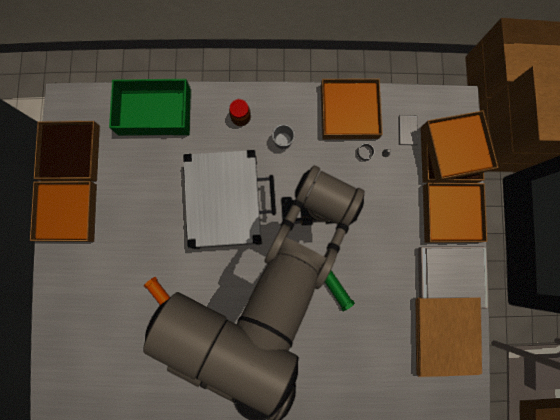

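The lid looks shut, with the cutter, nozzle, measure and look-alikes in place. I'll check how fully it closed against the starting picture.

```bash
python3 - <<'E'
from h import *
s=capture("side")[:,:,::-1]; s0=cv2.imread("pics/side0.png"); t=capture("top")[:,:,::-1]; t0=cv2.imread("pics/top0.png")
def sh(a,b,r,n,up=4):
    x0,y0,x1,y1=r
    A=cv2.resize(a[y0:y1,x0:x1],None,fx=up,fy=up,interpolation=cv2.INTER_CUBIC)
    B=cv2.resize(np.ascontiguousarray(b[y0-6:y1+6,x0-6:x1+6]),None,fx=up,fy=up,interpolation=cv2.INTER_CUBIC)
    m=cv2.matchTemplate(B,A,cv2.TM_CCOEFF_NORMED);_,v,_,l=cv2.minMaxLoc(m);print(n,np.array(l)/up-6,round(v,3))
sh(s0,s,(274,196,318,222),"side handle");sh(s0,s,(328,208,350,226),"side front corner");sh(s0,s,(360,178,378,196),"side rear corner")
sh(t0,t,(258,170,280,220),"top handle");sh(t0,t,(268,120,300,155),"measure");sh(t0,t,(355,142,395,162),"cutter+nozzle");sh(s0,s,(330,245,356,280),"measure side")
C=cam("side");
for th in(0,.02,.05): 
    a=np.arctan2(60,261)+th;print(th,proj(C,[c2w(0,108-268*np.cos(a),55+268*np.sin(a))]).round(2))
E
```

```text
side handle [0. 0.] 0.979
side front corner [0. 0.] 0.995
side rear corner [0. 0.] 0.997
top handle [0. 0.] 0.99
measure [0. 0.] 0.997
cutter+nozzle [0. 0.] 0.996
measure side [0. 0.] 0.991
0 [[292.59 208.83]]
0.02 [[292.92 207.2 ]]
0.05 [[293.45 204.73]]
```

The handle and lid corners match the starting picture with no shift (0.02 rad open would move the handle 1.6 px). The bystanders match too. Handing in.

```bash
python3 - <<'E'
from plant import *
print(close_job())
E
```

```text
the job is handed in; nothing more can be done
None
```

The job is handed in: all three beech rolling pins are packed in the case, with the bail down on them and the lid shut. It took about 50 s of the 210 s allowed. `close_job()` gives no verdict, so the result rests on my own checks.

**What I did:**
- I swung the lid open until it stayed up by itself, then raised the bail.
- I seated the pins in rest0, rest2 and rest1, in that order. One pin was knocked about 5 cm aside partway through; I found it again and packed it as well.
- With the lid still open I swung the bail back down so its bar lay on the pins, then closed the lid and moved the arm clear.

**Last checks:**
- **Pins and bail:** pictures taken before closing showed each pin lying along its own pair of rests. The bail knob was within 1 px of where it should be when down.
- **Lid:** the handle and corners matched the starting picture with no shift; a lid 0.02 rad open would have moved the handle about 1.6 px.
- **Bystanders:** the cutter, nozzle and measure showed no shift. I never touched the green and orange look-alikes.
- **Disagreements:** the handle of the open lid sat about 5 mm further in +y than I calculated. The bar also slid a few mm in the grip while closing. I corrected for both, and the highest force I read was about 20 N.
- **Not checked:** the pins and bail could not be seen once the lid was shut.

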